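# Gauge the leg ferrules, sort them and close up

### The arm

A 6-joint arm with a two-finger parallel gripper is mounted at the origin on the work surface. World frame = base frame: x ahead of the robot, y to its left, z up, the work surface at z = 0. Lengths are in m, angles in rad, forces in N, time in s.
With the tool pointing down it reaches from about 0.375 to 0.9 m from the base axis. Payload 3.1 kg.
Tool frame: the origin (TCP) lies between the finger pads; the fingertips stand 19 mm ahead of it and the grasp point (between the pads) is the TCP; z points along the fingers, y is the line along which they close (so a half turn about z gives the same grasp; the last joint's range is limited). The gripper opens to 87 mm and grips with 3 to 60 N. Pads are 19 mm wide; open, the fingers measure 117 mm over their backs; the gripper's body (75 mm by 190 mm) begins 51 mm behind the grasp point.
Start: joints at [-1.514, 0.527, 1.433, -0, 1.181, -0.178], TCP at [0.146, -0.608, 0.242] pointing down, gripper open.
Joint ranges: [-3.08, 3.08], [-0.75, 2.2], [0.22, 2.44], [-1.43, 4.57], [0, 2.65], [-2.85, 2.85]. Speed limits (rad/s): [2.79, 2.79, 3.14, 3.14, 3.14, 3.14].

### API

Orientations are given as a unit quaternion [x, y, z, w].
In Python, from rig import telemetry, viewer, hand_in gives the robot as it stands. The module is installed in compiled form; this text tells all that it offers.
- The arm moves only by the shell command python3 -m creep 'ROWS' [FORCE]. ROWS is JSON, a list of rows, each an object with "translation": the shift along the tool's x, y, z in mm, a list of three; "roll": the turn about the tool's z in degrees; "gripper": the finger opening in mm, from 0 to 87. In form: [{"translation": [tx, ty, tz], "roll": roll, "gripper": gripper}, ...]. A call has 1 to 5 rows; each row is the pose to reach, as a shift and turn from the pose commanded when the call began, along the tool's axes at that moment; what a row does not reach only later rows make up. A row lasts 1/12 s, in which the tool goes at most 41.7 mm and 7.16 degrees, less where a joint would pass 70% of its speed; a pose out of reach is approached as far as the arm can. A call with a gripper value outside its range is refused whole. The fingers move at their own pace and stop on an object; FORCE is the grip in N (left out, the last holds). Time passes only in rows, so rows that repeat a pose let the fingers close. It gives the time, the measured TCP pose, the force, the opening and the grip force at its end, in the units of the state.
- telemetry.get_obs(): the state, without advancing time (a new reading comes with each control period).
- viewer.camera(name): name is "scene" or "top" or "wrist"; returns the picture (480x640x3 uint8, blue, green, red); there is no depth.
- viewer.camera_info(name): a dict with "intrinsics" (3x3 intrinsics, pixels), "rvec" (rotation vector, rad) and "tvec" (3), from world to camera coordinates, as OpenCV has them; the wrist camera has in their place "hand_eye" (4x4, takes a point from camera to tool coordinates, whose origin is the TCP and whose axes are the flange's). Camera axes: x right, y down, z forward; pixel columns grow to the right and rows downward; lengths in m; the calibration is good to about 2 mm. The wrist camera is an equidistant fisheye: a pixel r from the principal point sees the ray r / f radians off the axis. A picture is of the moment at which its call begins: read the wrist's pose just before it. camera_info takes no time and is no camera call.
- hand_in(): hands the job in; it is judged then, once.
Trained networks look in the newest picture that a camera, given by its name, has taken for a name from the list of things; names that differ only in an ending like _2 or _b are one class to them, and where a whole thing is asked for, a point or a joint stands for the part that bears it (a point fixed in the world has none). Each returns a list of dicts, best first, with "p" (0 to 1); they miss things now and then, are a little off and sometimes report something else, mostly with a low value. They report only what shows in the picture. A call takes as long as a camera call.
- viewer.recognise(camera, thing): "bbox" ([left, top, width, height] in pixels, round what is visible of it).
The state is a dict: "time": time; "q": joint angles; "joint_velocities": joint speeds; "joint_torque": joint torques, N m; "position": TCP position; "tool_rot": TCP orientation; "ft_force": force on the tool from outside, world axes, zero at the start; "moment": the same for the moment, N m; "grip_width": finger opening in m; "grip_force": force on a finger pad.
Only numpy, scipy, OpenCV 4.12 (cv2) and the standard library are available. Lean on these libraries where they do the work, as an engineer would, in place of code of your own. Each camera call takes 0.05 s, during which the arm holds its last target. There are 200 camera calls.

### The job

Test the bores of the brass leg ferrules standing on the bench: slide each one onto a gauge pin of its own and let it go down as far as it will, leaving it there until every ferrule is on a pin. Then put the ones that went all the way down to the block into the plywood case and the ones that stopped on the shoulder into the metal canister. Finish by pressing the case lid shut until it snaps past its catch and setting the cover on the canister so that it sits seated and level; leave everything else on the bench where it is.

Things in the scene. Friction and masses are not known exactly. Their poses are not given: they have to be found in the camera images.
- ferrule_1: brass table-leg ferrule: a plain open tube, 46 mm outside diameter, 60 mm long, about 0.22 kg, standing on end on the bench at the start. All are alike outside; the bore is either the full 37 mm or a tight 31 mm. Origin at the centre of its lower end, z along the tube (up). May be absent.
- ferrule_2: brass table-leg ferrule: a plain open tube, 46 mm outside diameter, 60 mm long, about 0.22 kg, standing on end on the bench at the start. All are alike outside; the bore is either the full 37 mm or a tight 31 mm. Origin at the centre of its lower end, z along the tube (up). May be absent.
- ferrule_3: brass table-leg ferrule: a plain open tube, 46 mm outside diameter, 60 mm long, about 0.22 kg, standing on end on the bench at the start. All are alike outside; the bore is either the full 37 mm or a tight 31 mm. Origin at the centre of its lower end, z along the tube (up). May be absent.
- ferrule_4: brass table-leg ferrule: a plain open tube, 46 mm outside diameter, 60 mm long, about 0.22 kg, standing on end on the bench at the start. All are alike outside; the bore is either the full 37 mm or a tight 31 mm. Origin at the centre of its lower end, z along the tube (up). May be absent.
- gauge_block: fixed wooden gauge block, 170 x 170 x 22 mm, with four upright stepped steel pins on a 96 mm square. Each pin stands 70 mm above the block: 34 mm diameter up to 34 mm (gauge land), a cone shoulder narrowing to 28 mm diameter at 40 mm, 28 mm diameter to 58 mm, then a cone to 14 mm diameter at the tip. Origin at the centre of its underside, x and y along its sides, z up.
- pin_1 (a point): foot of the pin in the block's -x +y corner: on the pin's axis at the block's top face, 22 mm above the bench, z up. A full-bore ferrule slides right down (its origin at this point); a tight one stops on the shoulder, its lower end about 37 mm above the block. A full-bore one held more than 1.5 mm off the axis can catch on the shoulder and must be centred to go on.
- pin_2 (a point): foot of the pin in the block's +x +y corner: on the pin's axis at the block's top face, 22 mm above the bench, z up. A full-bore ferrule slides right down (its origin at this point); a tight one stops on the shoulder, its lower end about 37 mm above the block. A full-bore one held more than 1.5 mm off the axis can catch on the shoulder and must be centred to go on.
- pin_3 (a point): foot of the pin in the block's -x -y corner: on the pin's axis at the block's top face, 22 mm above the bench, z up. A full-bore ferrule slides right down (its origin at this point); a tight one stops on the shoulder, its lower end about 37 mm above the block. A full-bore one held more than 1.5 mm off the axis can catch on the shoulder and must be centred to go on.
- pin_4 (a point): foot of the pin in the block's +x -y corner: on the pin's axis at the block's top face, 22 mm above the bench, z up. A full-bore ferrule slides right down (its origin at this point); a tight one stops on the shoulder, its lower end about 37 mm above the block. A full-bore one held more than 1.5 mm off the axis can catch on the shoulder and must be centred to go on.
- case: fixed plywood case, open box 190 mm (x) x 150 mm (y) x 78 mm high, walls and floor 8 mm, so 174 x 134 mm inside. Origin at the centre of its underside, z up. Its lid is hinged along its +y side and leans open; a sprung roller catch sits in the middle of its -y wall, 12 mm below the rim.
- case_lid (a joint): angle of the case's lid (rad): 0 shut, grows as it opens, 1.57 upright, at most 1.85. The hinge is stiff: the lid stays at any angle; about 2 to 5 N at the free edge swings it. At about 0.08 rad its striker meets the roller catch and it stops; about 5 to 8 N down on the free edge makes it snap past and stay at 0.
- lid_hinge (a point): middle of the hinge line, on the lid's inner face, 78.5 mm above the bench above the outside of the case's +y wall. The axes swing with the lid: x along the hinge line, -y from the hinge to the free edge, z out of the outer face.
- lid_edge (a point): middle of the lid's free edge, on its outer face. The lid is a flat plywood plate, 190 mm along the hinge, 150 mm from hinge to free edge, 10 mm thick, 0.25 kg; its brass striker reaches 18 mm beyond the middle of the free edge. Axes as lid_hinge.
- canister: fixed metal canister without its cover, open round vessel 158 mm outside, 150 mm inside, 76 mm high, floor 4 mm thick. Origin at the centre of its underside, z up.
- cover: loose metal cover of the canister (0.20 kg), right way up on the bench: flange 166 mm diameter, 4 mm thick, over a plug 142 mm diameter, 8 mm deep, that drops inside the canister's rim; wooden knob 36 mm diameter, gripped 24 to 46 mm above the origin, top at 52 mm. Origin at the centre of the plug's underside, z up; seated, it is 68 mm above the bench.
- tape_roll: roll of masking paper tape lying flat, 100 mm across, 25 mm high, hole 76 mm; origin at the centre of its underside; not part of the job
- sanding_block: cork sanding block, 110 x 65 x 32 mm; origin at the centre of its underside; not part of the job
- flat_brush: paint brush with wooden handle, 200 mm long, lying flat along its x; origin under its middle; not part of the job
- glue_bottle: white glue bottle, 60 mm across, 170 mm tall, standing behind the gauge block; origin at the centre of its underside; not part of the job
- mallet: hammer with a wooden handle, 260 mm long, lying along its x with the head at +x; origin under its middle; not part of the job
- varnish_tin: small tin, 54 mm across, 80 mm tall; origin at the centre of its underside; not part of the job

How it is judged:
On the way, in this order (a step that is already met when the one before it is completed fails the run):
1. every ferrule present is on a gauge pin at the same time, as far down as its bore allows (((horizontal distance between ferrule_1 and pin_1 below 0.004 m and z of ferrule_1 in the frame of pin_1 below 0.004 m) or (horizontal distance between ferrule_1 and pin_2 below 0.004 m and z of ferrule_1 in the frame of pin_2 below 0.004 m) or (horizontal distance between ferrule_1 and pin_3 below 0.004 m and z of ferrule_1 in the frame of pin_3 below 0.004 m) or (horizontal distance between ferrule_1 and pin_4 below 0.004 m and z of ferrule_1 in the frame of pin_4 below 0.004 m)) and angle between each of ferrule_1, ferrule_2, ferrule_3, ferrule_4's own z axis and vertical below 0.08 rad and ((horizontal distance between ferrule_2 and pin_1 below 0.004 m and z of ferrule_2 in the frame of pin_1 between 0.03 and 0.043 m) or (horizontal distance between ferrule_2 and pin_2 below 0.004 m and z of ferrule_2 in the frame of pin_2 between 0.03 and 0.043 m) or (horizontal distance between ferrule_2 and pin_3 below 0.004 m and z of ferrule_2 in the frame of pin_3 between 0.03 and 0.043 m) or (horizontal distance between ferrule_2 and pin_4 below 0.004 m and z of ferrule_2 in the frame of pin_4 between 0.03 and 0.043 m)) and ((horizontal distance between ferrule_3 and pin_1 below 0.004 m and z of ferrule_3 in the frame of pin_1 between 0.03 and 0.043 m) or (horizontal distance between ferrule_3 and pin_2 below 0.004 m and z of ferrule_3 in the frame of pin_2 between 0.03 and 0.043 m) or (horizontal distance between ferrule_3 and pin_3 below 0.004 m and z of ferrule_3 in the frame of pin_3 between 0.03 and 0.043 m) or (horizontal distance between ferrule_3 and pin_4 below 0.004 m and z of ferrule_3 in the frame of pin_4 between 0.03 and 0.043 m)) and ((horizontal distance between ferrule_4 and pin_1 below 0.004 m and z of ferrule_4 in the frame of pin_1 below 0.004 m) or (horizontal distance between ferrule_4 and pin_2 below 0.004 m and z of ferrule_4 in the frame of pin_2 below 0.004 m) or (horizontal distance between ferrule_4 and pin_3 below 0.004 m and z of ferrule_4 in the frame of pin_3 below 0.004 m) or (horizontal distance between ferrule_4 and pin_4 below 0.004 m and z of ferrule_4 in the frame of pin_4 below 0.004 m))), for 0.3 s.
2. the ferrules that went fully down are in the case and those that stopped on the shoulder are in the canister (x of ferrule_1 in the frame of case between -0.09 and 0.09 m and y of ferrule_1 in the frame of case between -0.07 and 0.07 m and z of ferrule_1 in the frame of case between 0 and 0.075 m and horizontal distance between each of ferrule_2, ferrule_3 and canister below 0.077 m and z of ferrule_2 in the frame of canister between 0 and 0.066 m and z of ferrule_3 in the frame of canister between 0 and 0.066 m and x of ferrule_4 in the frame of case between -0.09 and 0.09 m and y of ferrule_4 in the frame of case between -0.07 and 0.07 m and z of ferrule_4 in the frame of case between 0 and 0.075 m), for 0.2 s.
At the end, for the whole second after the job is handed in: Every full-bore ferrule lies or stands inside the case, every tight one inside the canister; the case lid is shut past its catch (below 0.025 rad); the cover is seated on the canister: centred within 7 mm, height within 3 mm of seated, level within 0.035 rad; all at rest (all of step 2 and value of joint case_lid below 0.025 rad and horizontal distance between cover and canister below 0.007 m and z of cover in the frame of canister between 0.065 and 0.071 m and angle between cover's own z axis and vertical below 0.035 rad and linear speed of each of ferrule_1, ferrule_2, ferrule_3, ferrule_4, cover below 0.02 m/s); the robot touches nothing.
It fails at once if a thing that is not part of the job is moved more than 40 mm (distance of any of tape_roll, sanding_block, flat_brush, glue_bottle, mallet, varnish_tin from where it was at the start of the episode above 0.04 m).
Of ferrule_1, ferrule_2, ferrule_3, ferrule_4 only 3 to 4 are there at a start; the rules pass over those that are not, and their reading is None.
At some moment in a run one of ferrule_1, ferrule_2, ferrule_3, ferrule_4, cover may be knocked a few centimetres aside while the robot is not near it.
It also fails if it takes over 210 s, if anything falls off the work surface, if the arm or the gripper's body presses on something with over 40 N, if the wrist force passes 120 N, or if a joint passes its speed limit or range.

## Working session

There is one attempt and no reset: what is moved stays moved. The work goes in short steps, Python scripts to look and compute and a shell command to move; the robot and the scene stay as the last step left them, time stands still between calls to the robot, and variables do not carry over. Pictures are saved under pics/ and viewed, at most 16 in all, crops included, and the job is handed in when it is done.

```bash
mkdir -p pics; cat > h.py <<'E'
import numpy as np, cv2
from scipy.spatial.transform import Rotation as R
from rig import telemetry, viewer, hand_in
def ray(cam,u,v):
    i=viewer.camera_info(cam);K=np.array(i["intrinsics"])
    if cam!="wrist":
        Rm=cv2.Rodrigues(np.array(i["rvec"],float))[0];t=np.array(i["tvec"],float).ravel()
        return -Rm.T@t, Rm.T@(np.linalg.inv(K)@[u,v,1])
    s=telemetry.get_obs();H=np.array(i["hand_eye"])
    x,y=(u-K[0,2])/K[0,0],(v-K[1,2])/K[1,1];r=np.hypot(x,y)
    d=np.array([x/r*np.sin(r),y/r*np.sin(r),np.cos(r)]) if r>1e-9 else np.array([0,0,1.])
    Q=R.from_quat(s["tool_rot"]).as_matrix()
    return np.array(s["position"])+Q@H[:3,3],Q@H[:3,:3]@d
def at(cam,u,v,z):
    c,d=ray(cam,u,v);return c+d*(z-c[2])/d[2]
def proj(cam,P):
    P=np.atleast_2d(np.array(P,float));i=viewer.camera_info(cam);K=np.array(i["intrinsics"])
    if cam!="wrist":
        return cv2.projectPoints(P,np.array(i["rvec"],float),np.array(i["tvec"],float),K,None)[0][:,0]
    s=telemetry.get_obs();H=np.array(i["hand_eye"]);Q=R.from_quat(s["tool_rot"]).as_matrix()
    p=(P-np.array(s["position"]))@Q;p=(p-H[:3,3])@H[:3,:3]
    rr=np.hypot(p[:,0],p[:,1]);th=np.arctan2(rr,p[:,2])
    return np.c_[K[0,2]+K[0,0]*th*p[:,0]/rr,K[1,2]+K[1,1]*th*p[:,1]/rr]
def tool(P):
    "shift in tool axes (mm) from current TCP to world P"
    s=telemetry.get_obs();return np.round(R.from_quat(s["tool_rot"]).as_matrix().T@(np.array(P)-s["position"])*1000,1)
E
python3 - <<'E'
from h import *
np.set_printoptions(precision=3,suppress=True)
for c in ["scene","top"]:
    cv2.imwrite(f"pics/{c}0.png",viewer.camera(c))
    i=viewer.camera_info(c);print(c,ray(c,320,240),i["intrinsics"][0][0])
    for t in ["ferrule_1","gauge_block","case","case_lid","canister","cover","glue_bottle","varnish_tin","mallet"]:
        print(t,[(np.round(r["bbox"]).astype(int).tolist(),round(r["p"],2)) for r in viewer.recognise(c,t)])
s=telemetry.get_obs();print(s["position"],R.from_quat(s["tool_rot"]).as_matrix(),s["time"])
print(viewer.camera_info("wrist"))
E
```

```text
scene (array([0.834, 0.356, 0.85 ]), array([-0.305, -0.422, -0.854])) 436.5039406644101
ferrule_1 [([347, 233, 26, 29], 0.77), ([328, 202, 21, 31], 0.71), ([368, 265, 30, 27], 0.69)]
gauge_block [([255, 248, 115, 112], 0.74)]
case [([371, 312, 175, 137], 0.96)]
case_lid [([469, 318, 82, 130], 0.56)]
canister [([239, 97, 63, 68], 0.93)]
cover [([218, 184, 73, 59], 0.6)]
glue_bottle [([187, 227, 39, 59], 0.91)]
varnish_tin [([332, 138, 21, 39], 0.66), ([468, 320, 82, 128], 0.32)]
mallet [([283, 350, 76, 130], 0.95)]
top (array([ 0.51 , -0.02 ,  1.126]), array([ 0.058,  0.013, -0.998])) 459.38028206250505
ferrule_1 [([83, 201, 151, 115], 0.72), ([338, 273, 20, 21], 0.66), ([262, 270, 25, 20], 0.55), ([303, 273, 18, 15], 0.54)]
gauge_block [([256, 182, 75, 73], 0.84)]
case [([85, 202, 148, 114], 0.56)]
case_lid [([87, 229, 77, 91], 0.9)]
canister [([444, 257, 82, 71], 0.68)]
cover [([369, 192, 68, 65], 0.59)]
glue_bottle [([353, 138, 32, 38], 0.85), ([90, 233, 76, 85], 0.44)]
varnish_tin [([396, 317, 28, 25], 0.89)]
mallet [([154, 159, 109, 42], 0.97), ([303, 273, 19, 17], 0.73), ([88, 229, 77, 88], 0.61)]
[ 0.146 -0.608  0.242] [[ 0.972  0.234  0.   ]
 [ 0.234 -0.972 -0.   ]
 [-0.     0.    -1.   ]] 1.0
{'intrinsics': array([[371.648,   0.   , 316.095],
       [  0.   , 371.648, 241.577],
       [  0.   ,   0.   ,   1.   ]]), 'hand_eye': array([[ 0.   , -0.963, -0.269,  0.075],
       [ 1.   ,  0.   ,  0.   ,  0.001],
       [-0.   , -0.269,  0.963, -0.143],
       [ 0.   ,  0.   ,  0.   ,  1.   ]])}
```

View pics/scene0.png

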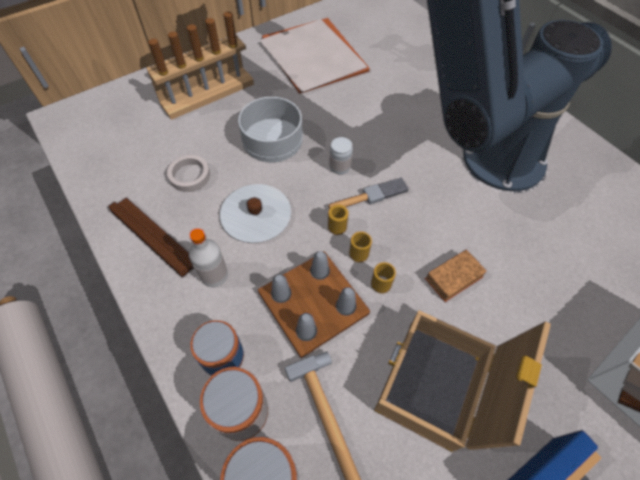

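View pics/top0.png

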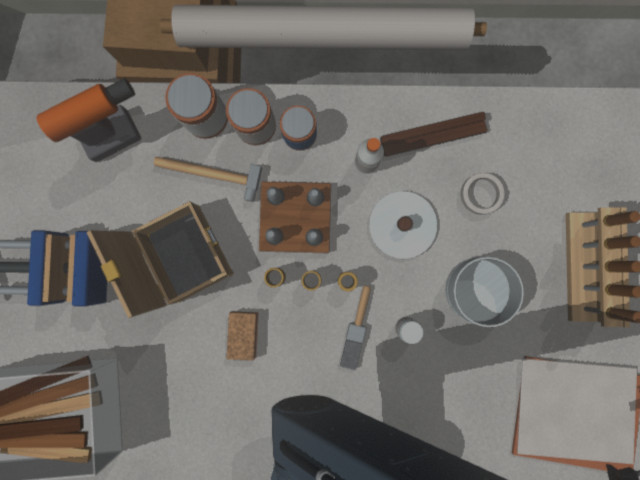

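```bash
python3 - <<'E'
from h import *
np.set_printoptions(precision=3,suppress=True)
A=lambda n,u,v,z:print(n,at("top",u,v,z))
for p in [(275,277),(312,280),(348,281)]: A("fer",*p,.06)
for p in [(261,183),(330,183),(330,252),(260,251)]: A("block",*p,.022)
for p in [(275,189),(315,191),(274,231),(314,233)]: A("pin",*p,.092)
for p in [(191,204),(229,270),(172,303),(137,240)]: A("case rim",*p,.078)
for p in [(90,233),(134,315)]: A("lid top",*p,.225)
A("canister",487,292,.076); A("cover knob",405,223,.052); A("vise",100,235,.05);A("vise",100,300,.05)
for p in [(470,410),(549,323)]: print("scene lid",at("scene",*p,.225))
print(tool([.50,.03,.30]),tool([.36,-.22,.30]))
E
```

```text
fer [0.486 0.098 0.06 ]
fer [0.48  0.012 0.06 ]
fer [ 0.479 -0.071  0.06 ]
block [0.712 0.14  0.022]
block [ 0.714 -0.027  0.022]
block [ 0.546 -0.029  0.022]
block [0.547 0.139 0.022]
pin [0.686 0.098 0.092]
pin [0.682 0.007 0.092]
pin [0.59  0.098 0.092]
pin [0.586 0.008 0.092]
case rim [0.651 0.293 0.078]
case rim [0.501 0.201 0.078]
case rim [0.424 0.329 0.078]
case rim [0.566 0.414 0.078]
lid top [0.571 0.447 0.225]
lid top [0.412 0.353 0.225]
canister [ 0.458 -0.386  0.076]
cover knob [ 0.616 -0.204  0.052]
vise [0.579 0.514 0.05 ]
vise [0.426 0.507 0.05 ]
scene lid [0.595 0.385 0.225]
scene lid [0.407 0.362 0.225]
[ 493.1 -537.4  -58.5] [ 298.6 -327.   -58.4]
```

```bash
for i in 1 2 3; do python3 -m creep '[{"translation":[135,-145,-20],"roll":0,"gripper":87},{"translation":[135,-145,-20],"roll":0,"gripper":87},{"translation":[135,-145,-20],"roll":0,"gripper":87},{"translation":[135,-145,-20],"roll":0,"gripper":87},{"translation":[135,-145,-20],"roll":0,"gripper":87}]'; done
python3 -m creep '[{"translation":[88,-102,0],"roll":-31.5,"gripper":87},{"translation":[88,-102,0],"roll":-31.5,"gripper":87},{"translation":[88,-102,0],"roll":-31.5,"gripper":87},{"translation":[88,-102,0],"roll":-31.5,"gripper":87},{"translation":[88,-102,0],"roll":-31.5,"gripper":87}]'
python3 - <<'E'
from h import *
s=telemetry.get_obs();print(s["q"],s["ft_force"],s["time"])
cv2.imwrite("pics/w1.png",viewer.camera("wrist"))
for t in ["ferrule_1","gauge_block"]:
    print(t,[(np.round(r["bbox"]).astype(int).tolist(),round(r["p"],2)) for r in viewer.recognise("wrist",t)])
E
```

```text
time: 1.42
position: [0.2443, -0.4321, 0.2617]
tool_rot: [0.993, 0.118, 0.0, -0.001]
ft_force: [0.1, -0.2, 0.5]
grip_width: 0.0869
grip_force: 0.0
time: 1.83
position: [0.3415, -0.2598, 0.282]
tool_rot: [0.993, 0.118, 0.0, -0.0]
ft_force: [-0.7, 0.0, 1.2]
grip_width: 0.0871
grip_force: 0.0
time: 2.25
position: [0.4392, -0.0874, 0.3023]
tool_rot: [0.993, 0.118, 0.001, 0.0]
ft_force: [0.1, -0.9, -0.1]
grip_width: 0.0869
grip_force: 0.0
time: 2.67
position: [0.5012, 0.0328, 0.3016]
tool_rot: [0.922, 0.387, 0.001, -0.0]
ft_force: [-0.1, -0.5, -0.9]
grip_width: 0.0873
grip_force: 0.0
[-1.58067646e-01  2.87872483e-01  1.65871108e+00  9.79030500e-04
  1.19382940e+00  6.16639042e-01] [-0.08254518 -0.53977467 -0.91054994] 2.6667
ferrule_1 [([240, 156, 45, 46], 0.9), ([288, 206, 44, 50], 0.77), ([342, 256, 43, 53], 0.58)]
gauge_block [([525, 125, 110, 52], 0.74), ([278, 14, 200, 200], 0.6)]
```

View pics/w1.png

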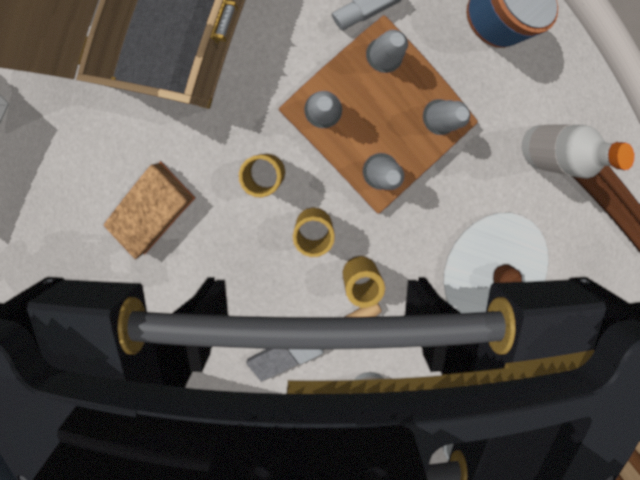

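```bash
cat >> h.py <<'E'
from scipy.optimize import minimize
def circ(r,z,n=40):
    a=np.linspace(0,2*np.pi,n,endpoint=False);return np.c_[r*np.cos(a),r*np.sin(a),0*a+z]
def fit(cam,mask,model,x0,S=4):
    "mask bool; model(x)->world pts; hull IoU fit"
    m=cv2.resize(mask.astype(np.uint8),None,fx=S,fy=S,interpolation=cv2.INTER_NEAREST)
    ps=np.argwhere(m)[:,::-1].astype(np.int32)
    a=np.zeros_like(m);cv2.fillConvexPoly(a,cv2.convexHull(ps),1)
    def cost(x):
        q=(proj(cam,model(x))+.5)*S
        b=np.zeros_like(m);cv2.fillConvexPoly(b,cv2.convexHull(np.round(q).astype(np.int32)),1)
        return 1-np.count_nonzero(a&b)/np.count_nonzero(a|b)
    st=np.vstack([x0]+[np.array(x0)+d for d in np.eye(len(x0))*.008])
    st[-1:, -1]+= .03 if len(x0)==3 else 0
    r=minimize(cost,x0,method="Nelder-Mead",options=dict(initial_simplex=st,xatol=5e-5,fatol=1e-5));return r.x,r.fun
def biggest(m,box=None):
    m=m.astype(np.uint8)
    if box is not None:
        l,t,w,h=box;k=np.zeros_like(m);k[max(0,t-4):t+h+4,max(0,l-4):l+w+4]=1;m=m*k
    n,L,st,_=cv2.connectedComponentsWithStats(m);return L==1+np.argmax(st[1:,4])
def brass(im):
    h=cv2.cvtColor(im,cv2.COLOR_BGR2HSV);return (h[...,0]>14)&(h[...,0]<34)&(h[...,1]>130)
ferm=lambda z0:(lambda x:np.vstack([circ(.023,z0),circ(.023,z0+.06)])+[x[0],x[1],0])
def blockm(x):
    a=np.array([[i,j,k] for i in(-.085,.085) for j in(-.085,.085) for k in(0,.022)])
    return a@R.from_euler("z",x[2]).as_matrix().T+[x[0],x[1],0]
E
python3 - <<'E'
from h import *
np.set_printoptions(precision=4,suppress=True)
im=cv2.imread("pics/w1.png")
B=[[240,156,45,46],[288,206,44,50],[342,256,43,53]]
for b,x0 in zip(B,[(.486,.098),(.48,.012),(.479,-.071)]):
    m=biggest(brass(im),b);print(m.sum(),fit("wrist",m,ferm(0),x0))
h=cv2.cvtColor(im,cv2.COLOR_BGR2HSV)
w=(h[...,0]<18)&(h[...,1]>90)&(h[...,2]>50)
m=biggest(w,[278,14,204,200]);print(m.sum())
x,c=fit("wrist",m,blockm,(.63,.055,0));print(x,c)
o=im.copy();o[m]=(0,255,0)
for i in(-.048,.048):
  for j in(-.048,.048):
    p=R.from_euler("z",x[2]).as_matrix()@[i,j,0]+[x[0],x[1],0];print(p[:2])
    for r,z in((.017,.022),(.017,.056),(.014,.062),(.014,.08),(.007,.092)):
        cv2.polylines(o,[np.round(proj("wrist",circ(r,z)+p)).astype(np.int32)],True,(0,0,255))
cv2.imwrite("pics/o1.png",cv2.resize(o[0:300,180:560],None,fx=2,fy=2))
E
```

```text
750 (array([0.4861, 0.0975]), np.float64(0.14057767599911353))
973 (array([0.4797, 0.0116]), np.float64(0.13512549914432403))
1413 (array([ 0.4752, -0.076 ]), np.float64(0.12829391599432116))
15295
[ 0.6312  0.0522 -0.0219] 0.009318601698230178
[0.5821 0.0053]
[0.5842 0.1012]
[0.6781 0.0032]
[0.6802 0.0991]
```

View pics/o1.png

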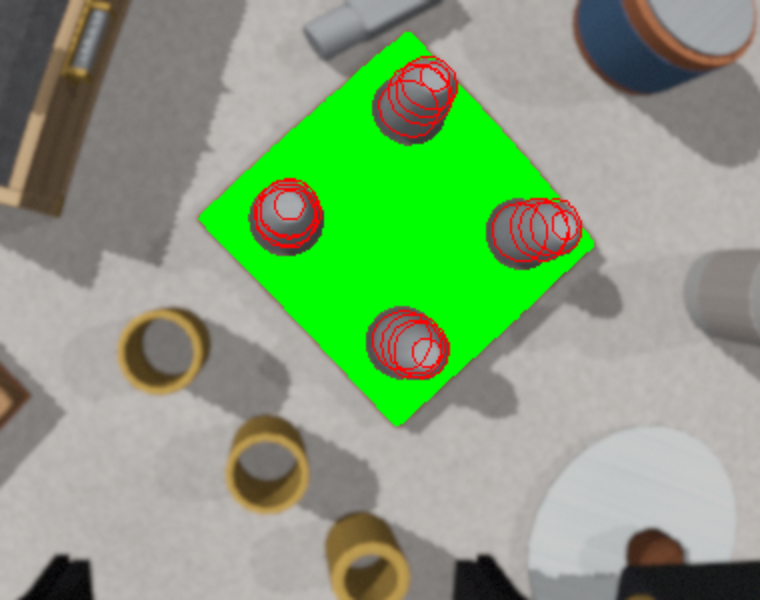

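```bash
cat >> h.py <<'E'
PROF=((.017,.022),(.017,.056),(.014,.062),(.014,.08),(.007,.092))
pinm=lambda x:np.vstack([circ(r,z) for r,z in PROF])+[x[0],x[1],0]
E
python3 - <<'E'
from h import *
np.set_printoptions(precision=4,suppress=True)
im=cv2.imread("pics/w1.png");h=cv2.cvtColor(im,cv2.COLOR_BGR2HSV)
Z=3;o=cv2.resize(im[5:205,230:495],None,fx=Z,fy=Z,interpolation=cv2.INTER_NEAREST)
dr=lambda pts,c:cv2.polylines(o,[np.round((pts+.5-[230,5])*Z).astype(np.int32)],True,c)
for n,box,x0 in [("a",[362,26,48,50],(.68,.1)),("b",[300,88,44,44],(.584,.101)),("c",[420,95,52,42],(.678,.003)),("d",[360,150,48,46],(.582,.005))]:
    l,t,w,hh=box;sub=h[t:t+hh,l:l+w];print(n,sub[hh//2,::5].tolist())
    m=biggest(h[...,1]<80,box);x,c=fit("wrist",m,pinm,x0);print(m.sum(),x,c)
    cs=cv2.findContours(m.astype(np.uint8),0,2)[0]
    dr(max(cs,key=len)[:,0].astype(float),(0,255,0))
    for r,z in PROF: dr(proj("wrist",circ(r,z)+[*x,0]),(0,0,255))
for b,x0 in zip([[240,156,45,46],[288,206,44,50],[342,256,43,53]],[(.486,.098),(.48,.012),(.479,-.071)]):
    hb=h[b[1]+b[3]//2,b[0]-4:b[0]+b[2]+4:3];print(hb.tolist())
    m=biggest((h[...,1]>80)&(h[...,0]<35)&(h[...,0]>10),b);print(m.sum(),fit("wrist",m,ferm(0),x0))
cv2.imwrite("pics/o2.png",o)
E
```

```text
a [[14, 150, 136], [30, 13, 80], [108, 11, 117], [105, 9, 114], [98, 9, 111], [113, 10, 105], [102, 13, 95], [113, 12, 85], [100, 10, 80], [13, 139, 143]]
1578 [0.6887 0.1006] 0.35215794306703396
b [[14, 149, 142], [15, 24, 85], [105, 13, 120], [105, 8, 128], [105, 8, 135], [105, 10, 151], [108, 13, 101], [100, 10, 79], [90, 4, 58]]
1089 [0.5834 0.1002] 0.21469836684812793
c [[14, 146, 140], [90, 12, 85], [105, 13, 120], [96, 11, 120], [102, 10, 126], [102, 10, 130], [103, 13, 140], [100, 10, 148], [100, 9, 170], [100, 9, 170], [12, 105, 124]]
1620 [0.6852 0.0025] 0.36745452039691295
d [[13, 144, 140], [80, 9, 81], [108, 10, 122], [98, 8, 129], [105, 11, 141], [105, 10, 151], [102, 8, 167], [99, 11, 167], [113, 10, 102], [12, 131, 103]]
1177 [0.5816 0.0066] 0.18274763666255656
[[12, 14, 177], [20, 106, 188], [20, 152, 136], [20, 154, 78], [19, 159, 77], [20, 154, 71], [15, 30, 102], [12, 11, 115], [10, 13, 115], [15, 13, 119], [15, 13, 117], [10, 13, 116], [13, 15, 117], [18, 49, 126], [21, 143, 180], [19, 149, 101], [14, 30, 111], [15, 12, 128]]
984 (array([0.4853, 0.0972]), np.float64(0.06299764081391923))
[[9, 10, 177], [13, 10, 179], [15, 11, 181], [18, 67, 184], [20, 145, 163], [19, 89, 83], [15, 13, 116], [13, 15, 118], [10, 13, 115], [15, 13, 115], [13, 16, 115], [5, 13, 116], [10, 13, 115], [10, 13, 116], [16, 26, 107], [20, 148, 152], [21, 144, 174], [15, 20, 128]]
1192 (array([0.4783, 0.0106]), np.float64(0.054131054131054124))
[[15, 11, 181], [15, 12, 177], [19, 92, 139], [20, 149, 159], [21, 145, 188], [21, 144, 174], [17, 51, 116], [15, 23, 110], [15, 29, 105], [17, 57, 89], [19, 147, 66], [20, 161, 68], [20, 154, 111], [21, 148, 169], [21, 146, 184], [20, 115, 157], [13, 14, 130]]
1736 (array([ 0.4745, -0.0773]), np.float64(0.08868648130393098))
```

View pics/o2.png

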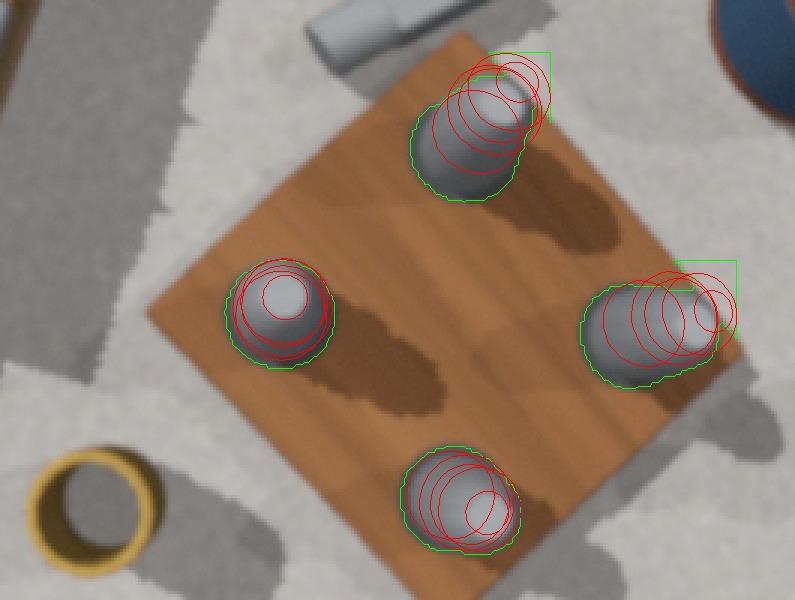

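```bash
python3 -m creep '[{"translation":[35,-56.5,160],"roll":0,"gripper":87},{"translation":[35,-56.5,180],"roll":0,"gripper":87},{"translation":[35,-56.5,180],"roll":0,"gripper":87},{"translation":[35,-56.5,180],"roll":0,"gripper":87},{"translation":[35,-56.5,180],"roll":0,"gripper":87}]' 20
python3 - <<'E'
from h import *
print(tool([.4855,.0974,.04]))
im=viewer.camera("wrist");cv2.imwrite("pics/w2.png",im)
h=cv2.cvtColor(im,cv2.COLOR_BGR2HSV)
for r in viewer.recognise("wrist","ferrule_1"):
    b=np.round(r["bbox"]).astype(int).tolist();m=biggest((h[...,1]>80)&(h[...,0]<35)&(h[...,0]>10),b)
    print(b,r["p"],fit("wrist",m,ferm(0),at("wrist",b[0]+b[2]/2,b[1]+b[3]/2,.04)[:2]))
print(proj("wrist",[[.4855,.0974,.06]]))
E
```

```text
time: 3.23
position: [0.4823, 0.0944, 0.1187]
tool_rot: [0.924, 0.381, -0.002, -0.001]
ft_force: [-0.6, -0.3, 0.4]
grip_width: 0.0874
grip_force: 0.0
[ 4.6  0.4 78.7]
[356, 286, 70, 93] 0.88 (array([ 4.65207995e-01, -3.04499423e-04]), np.float64(0.5788577672974061))
[273, 201, 77, 98] 0.74 (array([0.48439168, 0.10021489]), np.float64(0.05672063573006969))
[423, 367, 17, 11] 0.68 (array([ 0.45828936, -0.06642898]), np.float64(0.9088977881123599))
[[315.81868021 261.573535  ]]
```

```bash
python3 -m creep '[{"translation":[4,-1,40],"roll":0,"gripper":87},{"translation":[4,-1,79],"roll":0,"gripper":87},{"translation":[4,-1,79],"roll":0,"gripper":87},{"translation":[4,-1,79],"roll":0,"gripper":87},{"translation":[4,-1,79],"roll":0,"gripper":40}]' 20
python3 -m creep '[{"translation":[0,0,0],"roll":0,"gripper":40},{"translation":[0,0,0],"roll":0,"gripper":40},{"translation":[0,0,0],"roll":0,"gripper":40},{"translation":[0,0,0],"roll":0,"gripper":40},{"translation":[0,0,0],"roll":0,"gripper":40}]' 20
python3 - <<'E'
from h import *
np.set_printoptions(precision=4,suppress=True)
im=viewer.camera("wrist");cv2.imwrite("pics/w3.png",im)
s=telemetry.get_obs();print(s["position"],s["grip_width"],s["grip_force"],s["time"])
h=cv2.cvtColor(im,cv2.COLOR_BGR2HSV)
m=biggest((h[...,1]>80)&(h[...,0]<35)&(h[...,0]>10))
o=cv2.resize(im,None,fx=1.2,fy=1.2)
x,c=fit("wrist",m,ferm(0),s["position"][:2]);print(x,c,tool([*x,.04]))
for z in(0,.06): cv2.polylines(o,[np.round((proj("wrist",circ(.023,z)+[*x,0])+.5)*1.2).astype(np.int32)],True,(0,0,255))
cv2.imwrite("pics/o3.png",o)
E
```

```text
time: 3.75
position: [0.4886, 0.0972, 0.0449]
tool_rot: [0.924, 0.382, 0.002, 0.001]
ft_force: [-0.5, -0.7, 0.6]
grip_width: 0.0849
grip_force: 0.0
time: 4.17
position: [0.4874, 0.0979, 0.0437]
tool_rot: [0.924, 0.383, 0.001, 0.0]
ft_force: [-0.6, 0.5, -0.1]
grip_width: 0.0548
grip_force: 0.0
[0.4869 0.098  0.0434] 0.050785256859930114 0.8144335391853019 4.2167
[0.4869 0.098 ] 1.0 [-0.  -0.   3.4]
```

View pics/o3.png

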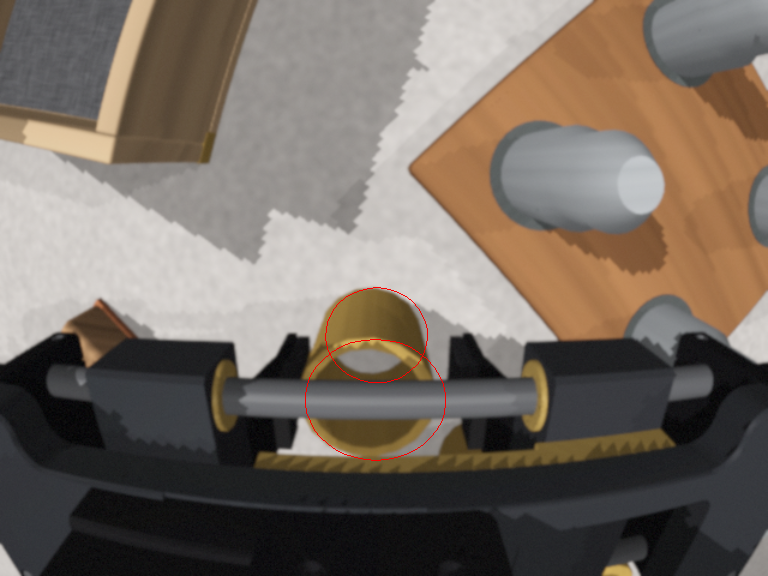

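```bash
python3 -m creep '[{"translation":[0,0,0],"roll":0,"gripper":40},{"translation":[0,0,0],"roll":0,"gripper":40},{"translation":[0,0,-60],"roll":0,"gripper":40},{"translation":[0,0,-120],"roll":0,"gripper":40},{"translation":[0,0,-120],"roll":0,"gripper":40}]' 20
python3 -m creep '[{"translation":[0,0,0],"roll":0,"gripper":40},{"translation":[0,0,0],"roll":0,"gripper":40},{"translation":[0,0,0],"roll":0,"gripper":40},{"translation":[0,0,0],"roll":0,"gripper":40},{"translation":[0,0,0],"roll":0,"gripper":40}]' 20
python3 - <<'E'
from h import *
np.set_printoptions(precision=4,suppress=True)
im=viewer.camera("wrist");cv2.imwrite("pics/w4.png",im)
s=telemetry.get_obs();print(s["position"],s["grip_width"],s["grip_force"],s["time"])
zb=s["position"][2]-.043
for k in range(300,312,2): print(k,[tuple(im[k,u]) for u in range(250,262,3)] if k==300 else '',end='')
h=cv2.cvtColor(im,cv2.COLOR_BGR2HSV)
M=(h[...,1]>80)&(h[...,0]<35)&(h[...,0]>10)
for v in range(250,380,8):
    u=np.flatnonzero(M[v,240:385])+240;print(v,u.min() if len(u) else 0,u.max() if len(u) else 0)
for z in(zb,zb+.06):
    q=proj("wrist",circ(.023,z)+[*s["position"][:2],0]);print(q.min(0),q.max(0),q.mean(0))
w=(h[...,0]<18)&(h[...,1]>90)&(h[...,2]>50)
for r in viewer.recognise("wrist","gauge_block"): print(np.round(r["bbox"]),r["p"])
E
```

```text
time: 4.63
position: [0.4863, 0.0978, 0.1627]
tool_rot: [0.924, 0.383, -0.001, -0.001]
ft_force: [1.4, 0.4, -2.0]
grip_width: 0.0444
grip_force: 20.0
time: 5.05
position: [0.4855, 0.0978, 0.1608]
tool_rot: [0.924, 0.383, -0.002, -0.001]
ft_force: [0.1, 0.1, -1.7]
grip_width: 0.0444
grip_force: 20.0
[0.4857 0.0978 0.1609] 0.04454915753999214 19.98892116661036 5.1
300 [(np.uint8(19), np.uint8(17), np.uint8(17)), (np.uint8(11), np.uint8(16), np.uint8(15)), (np.uint8(24), np.uint8(24), np.uint8(22)), (np.uint8(26), np.uint8(23), np.uint8(26))]302 304 306 308 310 250 288 344
258 281 351
266 277 355
274 275 357
282 272 384
290 266 365
298 264 368
306 262 370
314 260 372
322 0 0
330 0 0
338 0 0
346 0 0
354 268 364
362 274 358
370 284 347
378 240 327
[270.7027 238.9442] [355.8728 318.1118] [313.2677 279.2798]
[253.261  282.5204] [370.5354 383.3404] [311.8414 334.5308]
[332.   6. 276. 278.] 0.72
```

```bash
cat >> h.py <<'E'
def tips(im,P,z=.092):
    "refine pin tips near world xy P; returns measured xy"
    h=cv2.cvtColor(im,cv2.COLOR_BGR2HSV);out=[]
    for p in P:
        q=proj("wrist",circ(.007,z)+[*p,0]);c=q.mean(0);rad=(q.max(0)-q.min(0)).max()/2
        yy,xx=np.mgrid[:480,:640];k=(np.hypot(xx-c[0],yy-c[1])<rad*2)
        if k.sum()<50: out.append(None);continue
        g=cv2.cvtColor(im,cv2.COLOR_BGR2GRAY).astype(float)
        top=np.percentile(g[k],90);m=biggest(k&(g>top-14)&(h[...,1]<40))
        (u,v),r=cv2.minEnclosingCircle(np.argwhere(m)[:,::-1].astype(np.float32))
        out.append((at("wrist",u,v,z)[:2].round(4).tolist(),round(r/rad,2),round(float(m.sum()/(np.pi*rad**2)),2)))
    return out
E
python3 - <<'E'
from h import *
np.set_printoptions(precision=4,suppress=True)
P=[[.5842,.1012],[.5821,.0053],[.6781,.0032],[.6802,.0991]]
im=cv2.imread("pics/w4.png")
for r in tips(im,P): print(r)
print(tool([.5826,.1018,.16]))
E
```

```text
([0.5847, 0.1048], np.float64(0.99), 0.92)
([0.5779, -0.0004], np.float64(1.7), 0.67)
([0.6781, 0.0032], np.float64(1.99), 2.41)
([0.6809, 0.0987], np.float64(2.0), 2.44)
[71.1 65.5  0.8]
```

```bash
python3 -m creep '[{"translation":[20,20,-40],"roll":0,"gripper":40},{"translation":[45,40,-64],"roll":0,"gripper":40},{"translation":[72,66,-64],"roll":0,"gripper":40},{"translation":[72,66,-64],"roll":0,"gripper":40},{"translation":[72,66,-64],"roll":0,"gripper":40}]' 20
python3 -m creep '[{"translation":[0,0,0],"roll":0,"gripper":40},{"translation":[0,0,0],"roll":0,"gripper":40},{"translation":[0,0,0],"roll":0,"gripper":40},{"translation":[0,0,0],"roll":0,"gripper":40},{"translation":[0,0,0],"roll":0,"gripper":40}]' 20
python3 - <<'E'
from h import *
np.set_printoptions(precision=4,suppress=True)
im=viewer.camera("wrist");cv2.imwrite("pics/w5.png",im)
s=telemetry.get_obs();print(s["position"],R.from_quat(s["tool_rot"]).as_matrix())
for r in tips(im,[[.5842,.1012],[.5821,.0053],[.6781,.0032],[.6802,.0991]]): 
    print(r, tool([*r[0],s["position"][2]]) if r else "")
o=im[90:400,180:590].copy()
cv2.imwrite("pics/o5.png",cv2.resize(o,None,fx=1.9,fy=1.9))
E
```

```text
time: 5.57
position: [0.5865, 0.1019, 0.226]
tool_rot: [0.924, 0.383, 0.001, 0.0]
ft_force: [-1.1, -0.4, -2.3]
grip_width: 0.0443
grip_force: 20.0
time: 5.98
position: [0.5836, 0.1022, 0.2263]
tool_rot: [0.924, 0.383, -0.0, -0.0]
ft_force: [-0.9, -0.3, -2.1]
grip_width: 0.0447
grip_force: 20.0
[0.5839 0.1022 0.2265] [[ 0.7069  0.7073 -0.0005]
 [ 0.7073 -0.7069  0.    ]
 [-0.0004 -0.0004 -1.    ]]
([0.5846, 0.1051], np.float64(1.01), 0.75) [ 2.6 -1.6 -0. ]
([0.5757, -0.0029], np.float64(1.37), 0.52) [-80.1  68.5   0. ]
([0.6792, 0.0077], np.float64(0.94), 0.88) [  0.5 134.2  -0.1]
([0.6802, 0.1038], np.float64(0.99), 0.93) [69.2 67.  -0.1]
```

View pics/o5.png

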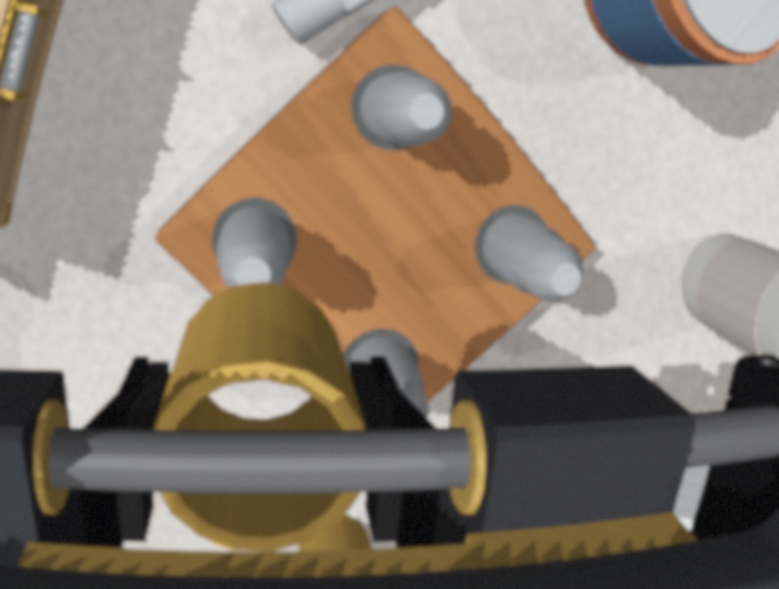

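```bash
cat >> h.py <<'E'
def held(im,dz0,full=False):
    "pose of held ferrule in camera-based tool coords: x,y (mm) of axis at TCP height, tilt x, tilt y (deg)"
    h=cv2.cvtColor(im,cv2.COLOR_BGR2HSV);M=(h[...,1]>80)&(h[...,0]<35)&(h[...,0]>10)
    s=telemetry.get_obs();Q=R.from_quat(s["tool_rot"]).as_matrix();p=np.array(s["position"])
    rows=[];E=[]
    for v in list(range(236,312,2))+list(range(352,370,2)):
        u=np.flatnonzero(M[v,240:392])+240
        if len(u)<20: continue
        rows.append(v);E.append((u.min(),u.max()+1 if v<312 else np.nan))
    E=np.array(E,float);S=4
    def model(x):
        c=np.vstack([circ(.023,dz0,120),circ(.023,dz0-.06,120)])   # tool coords z down => negative up
        c[:,2]=-c[:,2]
        c=c@R.from_euler("xy",[x[2],x[3]],degrees=True).as_matrix().T+[x[0]/1000,x[1]/1000,0]
        q=(proj("wrist",p+c@Q.T)+.5)*S;b=np.zeros((480*S,640*S),np.uint8)
        cv2.fillConvexPoly(b,cv2.convexHull(np.round(q).astype(np.int32)),1)
        e=[]
        for v in rows:
            u=np.flatnonzero(b[int((v+.5)*S)]);e.append((u.min()/S,(u.max()+1)/S) if len(u) else (316,316))
        return np.array(e)
    cost=lambda x:np.nansum(np.clip(np.abs(model(x)-E),0,6)**1.5)/len(rows)
    best=None
    for t in([True] if full else [False]):
        n=4 if full else 2
        f=(lambda x:cost(x)) if full else (lambda x:cost([x[0],x[1],0,0]))
        r=minimize(f,np.zeros(n),method="Nelder-Mead",options=dict(initial_simplex=np.vstack([np.zeros(n),np.eye(n)*3]),xatol=.02,fatol=1e-3))
    return r.x.round(2),round(r.fun,3)
E
python3 - <<'E'
from h import *
im=cv2.imread("pics/w5.png")
for d in(.015,.019,.023): print(d,held(im,d),held(im,d,True))
E
```

```text
0.015 (array([0.77, 2.08]), np.float64(9.524)) (array([ 1.35,  1.74, -1.45, -0.22]), np.float64(8.744))
0.019 (array([2.33, 2.41]), np.float64(11.127)) (array([ 3.18,  2.22, -0.13, -2.86]), np.float64(9.757))
0.023 (array([1.84, 1.91]), np.float64(12.099)) (array([ 1.32,  1.42, -2.33,  1.45]), np.float64(11.776))
```

```bash
sed -i 's/(h\[...,0\]>10)$/(h[...,0]>16)/' h.py; grep -n '>16' h.py; python3 - <<'E'
from h import *
im=cv2.imread("pics/w5.png")
for d in(.013,.016,.019,.022): print(d,held(im,d),held(im,d,True))
E
```

```text
69:    h=cv2.cvtColor(im,cv2.COLOR_BGR2HSV);M=(h[...,1]>80)&(h[...,0]<35)&(h[...,0]>16)
0.013 (array([-0.59,  1.73]), np.float64(3.017)) (array([ 0.45,  1.5 , -0.33, -1.8 ]), np.float64(2.207))
0.016 (array([0.06, 1.88]), np.float64(4.086)) (array([ 1.89,  1.75,  0.14, -2.93]), np.float64(1.838))
0.019 (array([0.78, 1.76]), np.float64(5.378)) (array([ 2.97,  1.83, -0.04, -3.88]), np.float64(3.563))
0.022 (array([1.38, 1.65]), np.float64(5.658)) (array([ 1.33,  1.61, -0.44,  0.09]), np.float64(5.699))
```

```bash
python3 -m creep '[{"translation":[2,-3.3,35],"roll":0,"gripper":40},{"translation":[2,-3.3,70],"roll":0,"gripper":40},{"translation":[2,-3.3,80],"roll":0,"gripper":40},{"translation":[2,-3.3,80],"roll":0,"gripper":40},{"translation":[2,-3.3,80],"roll":0,"gripper":40}]' 20
python3 -m creep '[{"translation":[0,0,15],"roll":0,"gripper":40},{"translation":[0,0,33],"roll":0,"gripper":40},{"translation":[0,0,33],"roll":0,"gripper":40},{"translation":[0,0,33],"roll":0,"gripper":40},{"translation":[0,0,33],"roll":0,"gripper":40}]' 20
python3 -m creep '[{"translation":[0,0,8],"roll":0,"gripper":40},{"translation":[0,0,16],"roll":0,"gripper":40},{"translation":[0,0,20],"roll":0,"gripper":40},{"translation":[0,0,20],"roll":0,"gripper":40},{"translation":[0,0,20],"roll":0,"gripper":40}]' 20
```

```text
time: 6.45
position: [0.5837, 0.1058, 0.1467]
tool_rot: [0.924, 0.383, -0.0, -0.0]
ft_force: [0.7, -0.3, -0.6]
grip_width: 0.0446
grip_force: 20.0
time: 6.87
position: [0.585, 0.1059, 0.1155]
tool_rot: [0.924, 0.383, 0.002, 0.001]
ft_force: [0.6, 0.1, -1.4]
grip_width: 0.0447
grip_force: 20.0
time: 7.28
position: [0.5832, 0.1059, 0.093]
tool_rot: [0.924, 0.383, -0.0, -0.0]
ft_force: [-0.1, 0.2, -1.9]
grip_width: 0.0448
grip_force: 20.0
```

```bash
python3 -m creep '[{"translation":[0,0,12],"roll":0,"gripper":40},{"translation":[0,0,24],"roll":0,"gripper":40},{"translation":[0,0,27],"roll":0,"gripper":40},{"translation":[0,0,27],"roll":0,"gripper":40},{"translation":[0,0,27],"roll":0,"gripper":40}]' 20
python3 -m creep '[{"translation":[0,0,0],"roll":0,"gripper":75},{"translation":[0,0,0],"roll":0,"gripper":75},{"translation":[0,0,0],"roll":0,"gripper":75},{"translation":[0,0,0],"roll":0,"gripper":75},{"translation":[0,0,0],"roll":0,"gripper":75}]' 20
python3 -m creep '[{"translation":[0,0,-40],"roll":0,"gripper":75},{"translation":[0,0,-80],"roll":0,"gripper":75},{"translation":[0,0,-120],"roll":0,"gripper":87},{"translation":[0,0,-150],"roll":0,"gripper":87},{"translation":[0,0,-150],"roll":0,"gripper":87}]' 20
python3 - <<'E'
from h import *
print(tool([.478,.0115,.2]))
E
```

```text
time: 7.7
position: [0.5836, 0.1059, 0.0658]
tool_rot: [0.924, 0.383, -0.0, -0.0]
ft_force: [-0.4, -1.1, -1.7]
grip_width: 0.0448
grip_force: 20.0
time: 8.12
position: [0.5838, 0.1059, 0.0668]
tool_rot: [0.924, 0.383, 0.0, 0.0]
ft_force: [-0.2, -0.2, 0.3]
grip_width: 0.0695
grip_force: 0.0
time: 8.53
position: [0.5879, 0.1061, 0.224]
tool_rot: [0.924, 0.383, 0.007, 0.003]
ft_force: [0.5, 0.4, -0.1]
grip_width: 0.085
grip_force: 0.0
[-144.9  -11.1   22.3]
```

```bash
python3 -m creep '[{"translation":[-142,-13.5,22],"roll":0,"gripper":87},{"translation":[-142,-13.5,22],"roll":0,"gripper":87},{"translation":[-142,-13.5,22],"roll":0,"gripper":87},{"translation":[-142,-13.5,22],"roll":0,"gripper":87},{"translation":[-142,-13.5,22],"roll":0,"gripper":87}]' 20
python3 -m creep '[{"translation":[0,0,0],"roll":0,"gripper":87},{"translation":[0,0,0],"roll":0,"gripper":87},{"translation":[0,0,0],"roll":0,"gripper":87}]' 20
cat >> h.py <<'E'
def ferr(im):
    h=cv2.cvtColor(im,cv2.COLOR_BGR2HSV)
    for r in viewer.recognise("wrist","ferrule_1"):
        b=np.round(r["bbox"]).astype(int).tolist();m=biggest((h[...,1]>80)&(h[...,0]<35)&(h[...,0]>16),b)
        x,c=fit("wrist",m,ferm(0),at("wrist",b[0]+b[2]/2,b[1]+b[3]/2,.04)[:2])
        print(b,round(r["p"],2),x.round(4),round(c,3),"tool",tool([*x,.04]))
E
python3 - <<'E'
from h import *
im=viewer.camera("wrist");cv2.imwrite("pics/w6.png",im)
s=telemetry.get_obs();print(s["position"]);ferr(im)
print(tips(im,[[.584,.105],[.582,.009],[.679,.0075],[.6802,.1038]]))
E
```

```text
time: 8.95
position: [0.4684, 0.0138, 0.1935]
tool_rot: [0.924, 0.381, -0.003, -0.002]
ft_force: [0.4, -0.7, -0.3]
grip_width: 0.0869
grip_force: 0.0
time: 9.2
position: [0.4753, 0.0153, 0.1949]
tool_rot: [0.924, 0.383, 0.001, 0.001]
ft_force: [0.3, 0.4, 0.4]
grip_width: 0.087
grip_force: 0.0
[0.47513062 0.01546015 0.19479925]
[356, 258, 54, 59] 0.89 [ 0.4786 -0.0706] 0.236 tool [-58.5  63.3 154.7]
[289, 196, 61, 63] 0.8 [0.4798 0.0138] 0.047 tool [  2.1   4.5 154.7]
[0, 0, 28, 36] 0.73 [0.4206 0.4492] 0.694 tool [ 268.6 -344.8  154.6]
[304, 17, 64, 72] 0.67 [0.5913 0.1095] 0.125 tool [148.6  15.9 154.9]Traceback (most recent call last):
  File "<stdin>", line 3, in <module>
  File "h.py", line 97, in ferr
    b=np.round(r["bbox"]).astype(int).tolist();m=biggest((h[...,1]>80)&(h[...,0]<35)&(h[...,0]>16),b)
                                                 ~~~~~~~^^^^^^^^^^^^^^^^^^^^^^^^^^^^^^^^^^^^^^^^^^^^^
  File "h.py", line 46, in biggest
    n,L,st,_=cv2.connectedComponentsWithStats(m);return L==1+np.argmax(st[1:,4])
                                                             ~~~~~~~~~^^^^^^^^^^
    return _wrapfunc(a, 'argmax', axis=axis, out=out, **kwds)
    return bound(*args, **kwds)
ValueError: attempt to get argmax of an empty sequence
```

```bash
sed -i 's/-4):l+w+4\]=1;m=m\*k/-4):l+w+4]=1;m=m*k\n    if not m.any(): m[:3,:3]=1/' h.py
python3 -m creep '[{"translation":[2,2.8,40],"roll":0,"gripper":87},{"translation":[2,2.8,80],"roll":0,"gripper":87},{"translation":[2,2.8,120],"roll":0,"gripper":87},{"translation":[2,2.8,154],"roll":0,"gripper":87},{"translation":[2,2.8,154],"roll":0,"gripper":87}]' 20
python3 -m creep '[{"translation":[0,0,0],"roll":0,"gripper":87},{"translation":[0,0,0],"roll":0,"gripper":40},{"translation":[0,0,0],"roll":0,"gripper":40},{"translation":[0,0,0],"roll":0,"gripper":40},{"translation":[0,0,0],"roll":0,"gripper":40}]' 20
python3 -m creep '[{"translation":[0,0,0],"roll":0,"gripper":40},{"translation":[0,0,0],"roll":0,"gripper":40},{"translation":[0,0,0],"roll":0,"gripper":40},{"translation":[0,0,0],"roll":0,"gripper":40},{"translation":[0,0,0],"roll":0,"gripper":40}]' 20
python3 -m creep '[{"translation":[0,0,-40],"roll":0,"gripper":40},{"translation":[0,0,-80],"roll":0,"gripper":40},{"translation":[0,0,-120],"roll":0,"gripper":40},{"translation":[0,0,-160],"roll":0,"gripper":40},{"translation":[0,0,-160],"roll":0,"gripper":40}]' 20
python3 - <<'E'
from h import *
print(tool([.582,.010,.226]))
E
```

```text
time: 9.72
position: [0.4734, 0.0156, 0.0341]
tool_rot: [0.924, 0.383, -0.006, -0.004]
ft_force: [-1.2, 0.1, -0.6]
grip_width: 0.087
grip_force: 0.0
time: 10.13
position: [0.4784, 0.0142, 0.0428]
tool_rot: [0.924, 0.383, 0.002, 0.001]
ft_force: [0.0, -0.4, 0.6]
grip_width: 0.0677
grip_force: 0.0
time: 10.55
position: [0.4776, 0.0142, 0.0411]
tool_rot: [0.924, 0.383, 0.001, 0.0]
ft_force: [-0.0, -0.4, 7.0]
grip_width: 0.0452
grip_force: 20.2
time: 10.97
position: [0.481, 0.0139, 0.2067]
tool_rot: [0.924, 0.383, 0.006, 0.004]
ft_force: [1.9, -0.4, -0.5]
grip_width: 0.0454
grip_force: 20.2
[ 68.8  74.4 -17.9]
```

```bash
python3 -m creep '[{"translation":[30,30,-18],"roll":0,"gripper":40},{"translation":[55,58,-18],"roll":0,"gripper":40},{"translation":[69,74,-18],"roll":0,"gripper":40},{"translation":[69,74,-18],"roll":0,"gripper":40},{"translation":[69,74,-18],"roll":0,"gripper":40}]' 20
python3 -m creep '[{"translation":[0,0,0],"roll":0,"gripper":40},{"translation":[0,0,0],"roll":0,"gripper":40},{"translation":[0,0,0],"roll":0,"gripper":40},{"translation":[0,0,0],"roll":0,"gripper":40}]' 20
python3 - <<'E'
from h import *
im=viewer.camera("wrist");cv2.imwrite("pics/w7.png",im)
s=telemetry.get_obs();z=s["position"][2]
for d in(.016,.019): print(held(im,d),held(im,d,True))
for r in tips(im,[[.583,.009],[.679,.0075],[.6802,.1038]]): print(r,tool([*r[0],z]) if r else "")
print(tool([.582,.010,z]))
E
```

```text
time: 11.38
position: [0.5777, 0.011, 0.2168]
tool_rot: [0.924, 0.383, -0.001, -0.001]
ft_force: [-0.1, -0.6, -2.4]
grip_width: 0.0448
grip_force: 20.2
time: 11.72
position: [0.5771, 0.0111, 0.2183]
tool_rot: [0.924, 0.383, -0.001, -0.0]
ft_force: [0.6, 0.0, -2.1]
grip_width: 0.0449
grip_force: 20.2
(array([-0.29,  1.53]), np.float64(3.19)) (array([ 1.05,  1.44,  0.24, -2.61]), np.float64(1.487))
(array([0.49, 1.61]), np.float64(4.888)) (array([ 1.47,  1.68,  0.73, -2.12]), np.float64(2.892))
([0.5838, 0.0095], np.float64(1.02), 0.69) [ 3.5  5.7 -0. ]
([0.6792, 0.0078], np.float64(0.97), 0.92) [69.7 74.3 -0.1]
([0.6804, 0.1034], np.float64(0.98), 0.86) [ 1.382e+02  7.600e+00 -1.000e-01]
[ 2.5  4.  -0. ]
```

```bash
python3 -m creep '[{"translation":[2.9,4.1,35],"roll":0,"gripper":40},{"translation":[2.9,4.1,70],"roll":0,"gripper":40},{"translation":[2.9,4.1,72],"roll":0,"gripper":40},{"translation":[2.9,4.1,72],"roll":0,"gripper":40},{"translation":[2.9,4.1,72],"roll":0,"gripper":40}]' 20
python3 -m creep '[{"translation":[0,0,15],"roll":0,"gripper":40},{"translation":[0,0,33],"roll":0,"gripper":40},{"translation":[0,0,33],"roll":0,"gripper":40},{"translation":[0,0,33],"roll":0,"gripper":40},{"translation":[0,0,33],"roll":0,"gripper":40}]' 20
python3 -m creep '[{"translation":[0,0,4],"roll":0,"gripper":40},{"translation":[0,0,8],"roll":0,"gripper":40},{"translation":[0,0,10],"roll":0,"gripper":40},{"translation":[0,0,10],"roll":0,"gripper":40},{"translation":[0,0,10],"roll":0,"gripper":40}]' 20
```

```text
time: 12.18
position: [0.5836, 0.01, 0.1475]
tool_rot: [0.924, 0.383, 0.0, 0.0]
ft_force: [-0.4, -0.1, -2.2]
grip_width: 0.0452
grip_force: 20.2
time: 12.6
position: [0.5845, 0.0099, 0.1156]
tool_rot: [0.924, 0.383, 0.002, 0.001]
ft_force: [-0.0, 0.9, -2.1]
grip_width: 0.0449
grip_force: 20.1
time: 13.02
position: [0.5829, 0.0101, 0.1034]
tool_rot: [0.924, 0.383, -0.0, -0.0]
ft_force: [0.9, -0.3, -2.3]
grip_width: 0.0448
grip_force: 20.1
```

```bash
python3 -m creep '[{"translation":[0,0,3],"roll":0,"gripper":40},{"translation":[0,0,6],"roll":0,"gripper":40},{"translation":[0,0,10],"roll":0,"gripper":40},{"translation":[0,0,10],"roll":0,"gripper":40},{"translation":[0,0,10],"roll":0,"gripper":40}]' 20
```

```text
time: 13.43
position: [0.5827, 0.0101, 0.093]
tool_rot: [0.924, 0.383, -0.0, -0.0]
ft_force: [0.5, -0.2, -1.3]
grip_width: 0.045
grip_force: 20.1
```

```bash
python3 -m creep '[{"translation":[0,0,12],"roll":0,"gripper":40},{"translation":[0,0,24],"roll":0,"gripper":40},{"translation":[0,0,28],"roll":0,"gripper":40},{"translation":[0,0,28],"roll":0,"gripper":40},{"translation":[0,0,28],"roll":0,"gripper":40}]' 20
python3 -m creep '[{"translation":[0,0,0],"roll":0,"gripper":75},{"translation":[0,0,0],"roll":0,"gripper":75},{"translation":[0,0,0],"roll":0,"gripper":75},{"translation":[0,0,0],"roll":0,"gripper":75},{"translation":[0,0,0],"roll":0,"gripper":75}]' 20
python3 -m creep '[{"translation":[0,0,-40],"roll":0,"gripper":75},{"translation":[0,0,-80],"roll":0,"gripper":75},{"translation":[0,0,-120],"roll":0,"gripper":87},{"translation":[0,0,-150],"roll":0,"gripper":87},{"translation":[0,0,-150],"roll":0,"gripper":87}]' 20
python3 -m creep '[{"translation":[-60,-8,15],"roll":0,"gripper":87},{"translation":[-133,-19,15],"roll":0,"gripper":87},{"translation":[-133,-19,15],"roll":0,"gripper":87},{"translation":[-133,-19,15],"roll":0,"gripper":87},{"translation":[-133,-19,15],"roll":0,"gripper":87}]' 20
python3 -m creep '[{"translation":[0,0,0],"roll":0,"gripper":87},{"translation":[0,0,0],"roll":0,"gripper":87},{"translation":[0,0,0],"roll":0,"gripper":87}]' 20
python3 - <<'E'
from h import *
im=viewer.camera("wrist");cv2.imwrite("pics/w8.png",im)
s=telemetry.get_obs();print(s["position"]);ferr(im)
E
```

```text
time: 13.85
position: [0.5825, 0.0101, 0.0646]
tool_rot: [0.924, 0.383, -0.001, -0.0]
ft_force: [-1.5, -1.6, -2.9]
grip_width: 0.0449
grip_force: 20.0
time: 14.27
position: [0.5837, 0.0101, 0.0661]
tool_rot: [0.924, 0.383, 0.001, 0.0]
ft_force: [-0.3, -0.1, -0.4]
grip_width: 0.07
grip_force: 0.0
time: 14.68
position: [0.5875, 0.0095, 0.223]
tool_rot: [0.924, 0.383, 0.007, 0.004]
ft_force: [1.1, -0.1, 0.3]
grip_width: 0.0843
grip_force: 0.0
time: 15.1
position: [0.4727, -0.0714, 0.2002]
tool_rot: [0.925, 0.381, -0.001, -0.001]
ft_force: [0.4, -0.6, -0.2]
grip_width: 0.087
grip_force: 0.0
time: 15.35
position: [0.4772, -0.0702, 0.2008]
tool_rot: [0.924, 0.383, 0.001, 0.001]
ft_force: [-0.5, -0.5, -0.2]
grip_width: 0.0872
grip_force: 0.0
[ 0.47700122 -0.07011981  0.20065355]
[287, 196, 58, 66] 0.93 [ 0.4789 -0.0709] 0.053 tool [  0.9   2.  160.6]
[307, 32, 66, 67] 0.81 [0.5881 0.014 ] 0.132 tool [138.   19.4 160.7]
[230, 3, 56, 25] 0.76 [0.5874 0.1135] 0.028 tool [208.  -51.3 160.7]
```

```bash

python3 -m creep '[{"translation":[1,0.3,40],"roll":0,"gripper":87},{"translation":[1,0.3,80],"roll":0,"gripper":87},{"translation":[1,0.3,120],"roll":0,"gripper":87},{"translation":[1,0.3,160],"roll":0,"gripper":87},{"translation":[1,0.3,160],"roll":0,"gripper":87}]' 20
python3 -m creep '[{"translation":[0,0,0],"roll":0,"gripper":87},{"translation":[0,0,0],"roll":0,"gripper":40},{"translation":[0,0,0],"roll":0,"gripper":40},{"translation":[0,0,0],"roll":0,"gripper":40},{"translation":[0,0,0],"roll":0,"gripper":40}]' 20
python3 -m creep '[{"translation":[0,0,0],"roll":0,"gripper":40},{"translation":[0,0,0],"roll":0,"gripper":40},{"translation":[0,0,0],"roll":0,"gripper":40},{"translation":[0,0,0],"roll":0,"gripper":40},{"translation":[0,0,0],"roll":0,"gripper":40}]' 20
python3 -m creep '[{"translation":[0,0,-40],"roll":0,"gripper":40},{"translation":[0,0,-80],"roll":0,"gripper":40},{"translation":[0,0,-120],"roll":0,"gripper":40},{"translation":[0,0,-160],"roll":0,"gripper":40},{"translation":[0,0,-180],"roll":0,"gripper":40}]' 20
python3 - <<'E'
from h import *
print(tool([.6785,.0088,.220]))
E
```

```text
time: 15.87
position: [0.4719, -0.0678, 0.032]
tool_rot: [0.924, 0.383, -0.007, -0.006]
ft_force: [-1.9, -0.6, -0.4]
grip_width: 0.0873
grip_force: 0.0
time: 16.28
position: [0.4782, -0.0706, 0.0434]
tool_rot: [0.924, 0.383, 0.002, 0.002]
ft_force: [0.5, -0.8, -0.3]
grip_width: 0.068
grip_force: 0.0
time: 16.7
position: [0.4771, -0.0704, 0.0413]
tool_rot: [0.924, 0.383, 0.001, 0.001]
ft_force: [-1.1, -0.7, 6.7]
grip_width: 0.0456
grip_force: 20.1
time: 17.12
position: [0.4777, -0.0704, 0.2243]
tool_rot: [0.924, 0.383, 0.002, 0.002]
ft_force: [1.4, -0.7, -2.0]
grip_width: 0.0459
grip_force: 20.0
[198.   86.    5.1]
```

```bash

python3 -m creep '[{"translation":[35,15,5],"roll":0,"gripper":40},{"translation":[70,30,5],"roll":0,"gripper":40},{"translation":[105,45,5],"roll":0,"gripper":40},{"translation":[130,58,5],"roll":0,"gripper":40},{"translation":[150,65,5],"roll":0,"gripper":40}]' 20
python3 -m creep '[{"translation":[30,12,0],"roll":0,"gripper":40},{"translation":[48,21,0],"roll":0,"gripper":40},{"translation":[48,21,0],"roll":0,"gripper":40},{"translation":[48,21,0],"roll":0,"gripper":40},{"translation":[48,21,0],"roll":0,"gripper":40}]' 20
python3 -m creep '[{"translation":[0,0,0],"roll":0,"gripper":40},{"translation":[0,0,0],"roll":0,"gripper":40},{"translation":[0,0,0],"roll":0,"gripper":40},{"translation":[0,0,0],"roll":0,"gripper":40}]' 20
python3 - <<'E'
from h import *
im=viewer.camera("wrist");cv2.imwrite("pics/w9.png",im)
s=telemetry.get_obs();z=s["position"][2]
for d in(.016,.019): print(held(im,d),held(im,d,True))
for r in tips(im,[[.679,.0075],[.6802,.1038]]): print(r,tool([*r[0],z]) if r else "")
print(tool([.6785,.0088,z]))
E
```

```text
time: 17.53
position: [0.6306, -0.0092, 0.2147]
tool_rot: [0.924, 0.383, 0.0, 0.0]
ft_force: [1.0, 0.2, -3.0]
grip_width: 0.0457
grip_force: 20.0
time: 17.95
position: [0.6756, 0.0092, 0.2141]
tool_rot: [0.924, 0.383, -0.002, -0.001]
ft_force: [-0.5, 0.2, -2.3]
grip_width: 0.0458
grip_force: 20.0
time: 18.28
position: [0.6769, 0.0088, 0.2158]
tool_rot: [0.924, 0.383, -0.0, -0.0]
ft_force: [-0.5, -0.9, -2.5]
grip_width: 0.0458
grip_force: 20.0
(array([-0.87,  1.37]), np.float64(8.227)) (array([ 0.64,  1.34,  0.59, -2.73]), np.float64(6.251))
(array([-0.45,  1.16]), np.float64(9.757)) (array([ 1.61,  1.24,  0.26, -3.53]), np.float64(7.76))
([0.6791, 0.0091], np.float64(1.13), 0.66) [1.7 1.3 0. ]
([0.6805, 0.1036], np.float64(0.97), 0.93) [ 69.5 -64.5  -0. ]
[1.  1.1 0. ]
```

```bash
python3 -m creep '[{"translation":[1,0.9,35],"roll":0,"gripper":40},{"translation":[1,0.9,69],"roll":0,"gripper":40},{"translation":[1,0.9,69],"roll":0,"gripper":40},{"translation":[1,0.9,69],"roll":0,"gripper":40},{"translation":[1,0.9,69],"roll":0,"gripper":40}]' 20
python3 -m creep '[{"translation":[0,0,15],"roll":0,"gripper":40},{"translation":[0,0,33],"roll":0,"gripper":40},{"translation":[0,0,33],"roll":0,"gripper":40},{"translation":[0,0,33],"roll":0,"gripper":40},{"translation":[0,0,33],"roll":0,"gripper":40}]' 20
python3 -m creep '[{"translation":[0,0,4],"roll":0,"gripper":40},{"translation":[0,0,8],"roll":0,"gripper":40},{"translation":[0,0,10],"roll":0,"gripper":40},{"translation":[0,0,10],"roll":0,"gripper":40},{"translation":[0,0,10],"roll":0,"gripper":40}]' 20
python3 -m creep '[{"translation":[0,0,2],"roll":0,"gripper":40},{"translation":[0,0,4],"roll":0,"gripper":40},{"translation":[0,0,5],"roll":0,"gripper":40},{"translation":[0,0,5],"roll":0,"gripper":40},{"translation":[0,0,5],"roll":0,"gripper":40}]' 20
```

```text
time: 18.75
position: [0.6797, 0.0091, 0.1479]
tool_rot: [0.924, 0.383, 0.001, 0.001]
ft_force: [0.2, -0.3, -1.1]
grip_width: 0.0461
grip_force: 20.0
time: 19.17
position: [0.6805, 0.0089, 0.116]
tool_rot: [0.924, 0.383, 0.002, 0.001]
ft_force: [0.5, -0.5, -2.3]
grip_width: 0.0456
grip_force: 20.0
time: 19.58
position: [0.6787, 0.0092, 0.1034]
tool_rot: [0.924, 0.383, -0.0, -0.0]
ft_force: [0.7, -0.3, -2.8]
grip_width: 0.0455
grip_force: 20.0
time: 20.0
position: [0.6796, 0.0094, 0.0992]
tool_rot: [0.924, 0.383, 0.001, 0.0]
ft_force: [1.3, 1.6, 0.9]
grip_width: 0.0459
grip_force: 20.0
```

```bash
python3 -m creep '[{"translation":[0,0,0],"roll":0,"gripper":60},{"translation":[0,0,0],"roll":0,"gripper":60},{"translation":[0,0,0],"roll":0,"gripper":60},{"translation":[0,0,0],"roll":0,"gripper":60},{"translation":[0,0,0],"roll":0,"gripper":60}]' 20
python3 -m creep '[{"translation":[0,0,-40],"roll":0,"gripper":75},{"translation":[0,0,-80],"roll":0,"gripper":75},{"translation":[0,0,-120],"roll":0,"gripper":87},{"translation":[0,0,-150],"roll":0,"gripper":87},{"translation":[-60,-20,-150],"roll":0,"gripper":87}]' 20
python3 -m creep '[{"translation":[-30,0,0],"roll":0,"gripper":87},{"translation":[-30,0,0],"roll":0,"gripper":87},{"translation":[-30,0,0],"roll":0,"gripper":87},{"translation":[-30,0,0],"roll":0,"gripper":87},{"translation":[-30,0,0],"roll":0,"gripper":87}]' 20
python3 - <<'E'
from h import *
im=viewer.camera("wrist");cv2.imwrite("pics/w10.png",im)
s=telemetry.get_obs();print(s["position"])
h=cv2.cvtColor(im,cv2.COLOR_BGR2HSV)
for p,zz in [((.679,.009),.059),((.6785,.009),.022),((.583,.0105),.022),((.5835,.106),.022)]:
    q=proj("wrist",ferm(zz)(p));l,t=np.floor(q.min(0)).astype(int);w,hh=np.ceil(q.max(0)).astype(int)-[l,t]
    m=biggest((h[...,1]>80)&(h[...,0]<35)&(h[...,0]>16),[max(l,0),max(t,0),w,hh]);x,c=fit("wrist",m,ferm(zz),p);print(zz,x,c)
E
cat > /dev/null
```

```text
time: 20.42
position: [0.6783, 0.0091, 0.0983]
tool_rot: [0.924, 0.383, -0.0, -0.0]
ft_force: [-0.2, 0.8, -0.4]
grip_width: 0.0588
grip_force: 0.0
time: 20.83
position: [0.6523, -0.0087, 0.2577]
tool_rot: [0.923, 0.384, 0.012, 0.006]
ft_force: [1.4, -1.1, 0.9]
grip_width: 0.0838
grip_force: 0.0
time: 21.25
position: [0.621, -0.0303, 0.2483]
tool_rot: [0.924, 0.383, 0.0, 0.0]
ft_force: [0.5, 1.0, -0.3]
grip_width: 0.087
grip_force: 0.0
[ 0.62098294 -0.0301283   0.24819491]
0.059 [0.68172745 0.0095665 ] 0.012868484092573906
0.022 [0.68131083 0.00926655] 0.1961957196671772
0.022 [0.58413922 0.00950454] 0.03575641233203042
0.022 [0.58563002 0.10507896] 0.034652022862266096
```

View pics/w10.png

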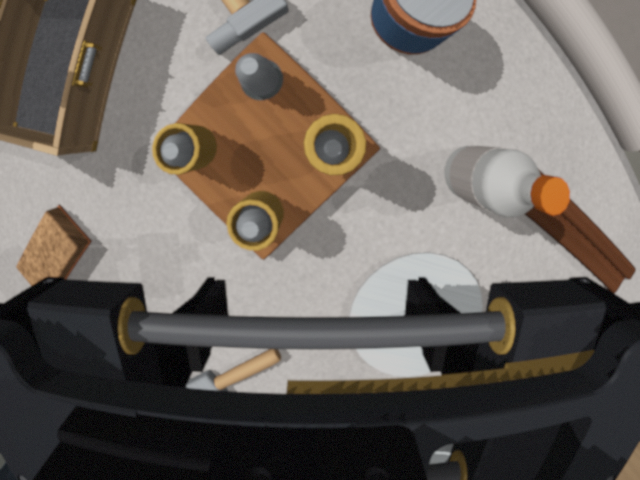

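```bash
python3 -m creep '[{"translation":[20,-35,0],"roll":7,"gripper":80},{"translation":[40,-70,0],"roll":14,"gripper":80},{"translation":[55,-100,0],"roll":21,"gripper":80},{"translation":[70,-122,0],"roll":28,"gripper":80},{"translation":[70,-122,0],"roll":35,"gripper":80}]' 20
python3 -m creep '[{"translation":[0,0,0],"roll":7,"gripper":80},{"translation":[0,0,0],"roll":14,"gripper":80},{"translation":[0,0,0],"roll":21,"gripper":80},{"translation":[0,0,0],"roll":28,"gripper":80},{"translation":[0,0,0],"roll":35,"gripper":80}]' 20
python3 -m creep '[{"translation":[0,0,20],"roll":7,"gripper":80},{"translation":[0,0,40],"roll":14,"gripper":80},{"translation":[0,0,60],"roll":20,"gripper":80},{"translation":[0,0,60],"roll":20,"gripper":80},{"translation":[0,0,60],"roll":20,"gripper":80}]' 20
python3 -m creep '[{"translation":[0,0,0],"roll":0,"gripper":75},{"translation":[0,0,0],"roll":0,"gripper":75},{"translation":[0,0,0],"roll":0,"gripper":75}]' 20
python3 -c "
from h import *
print(tool([.5836,.106,.064]),telemetry.get_obs()['q'])"
```

```text
time: 21.72
position: [0.5818, 0.1109, 0.2481]
tool_rot: [0.996, 0.087, -0.001, -0.001]
ft_force: [-0.8, 0.3, 0.4]
grip_width: 0.0802
grip_force: 0.0
time: 22.13
position: [0.5839, 0.1061, 0.2481]
tool_rot: [0.976, -0.219, -0.0, -0.0]
ft_force: [0.7, 0.6, 0.2]
grip_width: 0.0803
grip_force: 0.0
time: 22.55
position: [0.583, 0.1057, 0.1873]
tool_rot: [0.925, -0.381, -0.001, 0.001]
ft_force: [-0.2, 0.4, 0.6]
grip_width: 0.0798
grip_force: 0.0
time: 22.8
position: [0.5844, 0.1053, 0.1899]
tool_rot: [0.924, -0.382, 0.001, -0.001]
ft_force: [0.6, 0.2, -0.0]
grip_width: 0.0755
grip_force: 0.0
[ -1.3   0.3 125.9] [-9.79140531e-03  5.47254703e-01  1.56609423e+00  3.68735524e-05
  1.02540230e+00  2.34498817e+00]
```

```bash
python3 -m creep '[{"translation":[-1,0.3,40],"roll":0,"gripper":75},{"translation":[-1,0.3,80],"roll":0,"gripper":75},{"translation":[-1,0.3,115],"roll":0,"gripper":75},{"translation":[-1,0.3,125],"roll":0,"gripper":75},{"translation":[-1,0.3,125],"roll":0,"gripper":75}]' 20
python3 -m creep '[{"translation":[0,0,0],"roll":0,"gripper":75},{"translation":[0,0,0],"roll":0,"gripper":40},{"translation":[0,0,0],"roll":0,"gripper":40},{"translation":[0,0,0],"roll":0,"gripper":40},{"translation":[0,0,0],"roll":0,"gripper":40}]' 20
python3 -m creep '[{"translation":[0,0,0],"roll":0,"gripper":40},{"translation":[0,0,0],"roll":0,"gripper":40},{"translation":[0,0,-20],"roll":0,"gripper":40},{"translation":[0,0,-40],"roll":0,"gripper":40},{"translation":[0,0,-70],"roll":0,"gripper":40}]' 20
python3 -m creep '[{"translation":[0,0,-35],"roll":0,"gripper":40},{"translation":[-20,-10,-70],"roll":0,"gripper":40},{"translation":[-45,-32,-70],"roll":0,"gripper":40},{"translation":[-70,-55,-70],"roll":0,"gripper":40},{"translation":[-80,-62,-70],"roll":0,"gripper":40}]' 20
python3 -m creep '[{"translation":[0,0,0],"roll":0,"gripper":40},{"translation":[0,0,0],"roll":0,"gripper":40},{"translation":[0,0,0],"roll":0,"gripper":40}]' 20
python3 - <<'E'
from h import *
im=viewer.camera("wrist");cv2.imwrite("pics/w11.png",im)
s=telemetry.get_obs();print(s["position"],s["q"])
E
```

```text
time: 23.22
position: [0.5807, 0.1056, 0.0614]
tool_rot: [0.924, -0.382, -0.003, 0.001]
ft_force: [0.3, -0.4, -0.1]
grip_width: 0.0746
grip_force: 0.0
time: 23.63
position: [0.5834, 0.1057, 0.0651]
tool_rot: [0.924, -0.383, 0.001, -0.001]
ft_force: [-0.3, 0.2, -0.2]
grip_width: 0.0561
grip_force: 0.0
time: 24.05
position: [0.5803, 0.1056, 0.1319]
tool_rot: [0.924, -0.383, -0.003, 0.001]
ft_force: [0.5, -0.1, -2.2]
grip_width: 0.046
grip_force: 20.0
time: 24.47
position: [0.5692, 0.2097, 0.2044]
tool_rot: [0.924, -0.382, 0.0, -0.001]
ft_force: [0.4, -0.5, -2.4]
grip_width: 0.046
grip_force: 20.0
time: 24.72
position: [0.5693, 0.2051, 0.2028]
tool_rot: [0.924, -0.383, -0.001, 0.001]
ft_force: [-0.3, 0.1, -2.1]
grip_width: 0.0462
grip_force: 20.0
[0.56952187 0.20477052 0.20287615] [ 1.61039535e-01  5.46630152e-01  1.52159678e+00 -7.88267361e-04
  1.07492927e+00  2.51839810e+00]
```

View pics/w11.png

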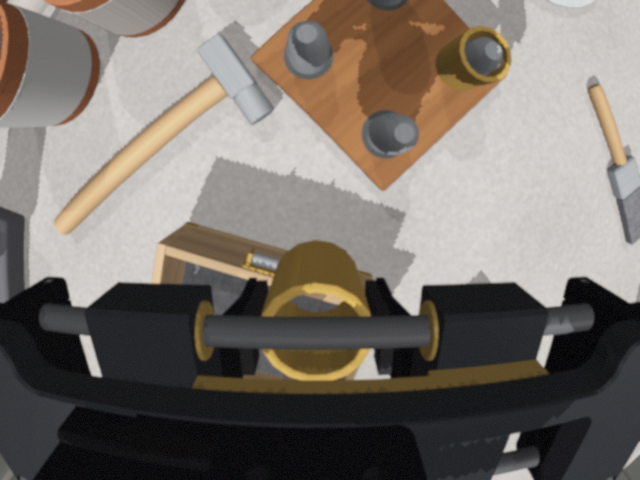

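```bash
python3 - <<'E'
from h import *
np.set_printoptions(precision=4,suppress=True)
P=[at("wrist",*p,.078) for p in[(190,225),(372,276),(163,243)]];print(P,np.linalg.norm(P[0]-P[1]))
c=np.array([.5355,.309]);ex=np.array([.853,.522]);ey=np.array([-.522,.853])
for p in P+[np.array([.651,.293,0]),np.array([.501,.201,0]),np.array([.424,.329,0]),np.array([.566,.414,0])]: print((p[:2]-c)@ex,(p[:2]-c)@ey)
E
```

```text
[array([0.6476, 0.2636, 0.078 ]), array([0.5192, 0.1934, 0.078 ]), array([0.6549, 0.2912, 0.078 ])] 0.14632538607454515
0.07190970806834113 -0.09727909952049257
-0.07424834268721561 -0.0901422904834292
0.0925432717404558 -0.0775056782254108
0.09016950000000003 -0.07393900000000003
-0.08580449999999998 -0.074115
-0.08466949999999998 0.07526300000000001
0.08082649999999997 0.073644
```

```bash
python3 -c "
from h import *
print(tool([.5637,.3356,.053]),tool([.5637,.3356,.2]))"
```

```text
[-96.6 -88.6 149.8] [-96.7 -88.3   2.8]
```

```bash
python3 -m creep '[{"translation":[-28,-26,0],"roll":0,"gripper":40},{"translation":[-56,-51,0],"roll":0,"gripper":40},{"translation":[-80,-73,0],"roll":0,"gripper":40},{"translation":[-96.5,-88.5,0],"roll":0,"gripper":40},{"translation":[-96.5,-88.5,0],"roll":0,"gripper":40}]' 20
python3 -m creep '[{"translation":[0,0,25],"roll":0,"gripper":40},{"translation":[0,0,60],"roll":0,"gripper":40},{"translation":[0,0,95],"roll":0,"gripper":40},{"translation":[0,0,120],"roll":0,"gripper":40},{"translation":[0,0,120],"roll":0,"gripper":40}]' 20
python3 -m creep '[{"translation":[0,0,10],"roll":0,"gripper":40},{"translation":[0,0,20],"roll":0,"gripper":40},{"translation":[0,0,29],"roll":0,"gripper":40},{"translation":[0,0,29],"roll":0,"gripper":40},{"translation":[0,0,29],"roll":0,"gripper":40}]' 20
python3 -c "
from h import *
s=telemetry.get_obs();print(s['position'],s['q'],s['ft_force'])"
```

```text
time: 25.18
position: [0.5641, 0.3401, 0.2031]
tool_rot: [0.924, -0.382, -0.0, -0.001]
ft_force: [0.8, -0.9, -1.5]
grip_width: 0.0458
grip_force: 20.0
time: 25.6
position: [0.5602, 0.333, 0.0772]
tool_rot: [0.923, -0.384, -0.005, 0.005]
ft_force: [-1.0, -0.6, -2.2]
grip_width: 0.0458
grip_force: 20.0
time: 26.02
position: [0.5642, 0.3368, 0.0549]
tool_rot: [0.924, -0.383, 0.0, -0.0]
ft_force: [-0.7, 0.1, -2.1]
grip_width: 0.0463
grip_force: 20.0
[0.56422941 0.33680295 0.0548875 ] [ 3.68437221e-01  8.03882974e-01  1.47253041e+00 -5.12150480e-05
  8.64823921e-01  2.72454795e+00] [-0.70774985  0.0861261  -2.13672601]
```

```bash
python3 -m creep '[{"translation":[0,0,2],"roll":0,"gripper":56},{"translation":[0,0,2],"roll":0,"gripper":56},{"translation":[0,0,2],"roll":0,"gripper":56},{"translation":[0,0,2],"roll":0,"gripper":56},{"translation":[0,0,2],"roll":0,"gripper":56}]' 20
python3 -m creep '[{"translation":[0,0,-30],"roll":0,"gripper":56},{"translation":[0,0,-65],"roll":0,"gripper":56},{"translation":[0,0,-100],"roll":0,"gripper":56},{"translation":[0,0,-135],"roll":0,"gripper":56},{"translation":[0,0,-152],"roll":0,"gripper":75}]' 20
python3 -m creep '[{"translation":[30,27,0],"roll":0,"gripper":75},{"translation":[60,54,0],"roll":0,"gripper":75},{"translation":[90,80,0],"roll":0,"gripper":75},{"translation":[120,107,0],"roll":0,"gripper":75},{"translation":[150,133,0],"roll":0,"gripper":75}]' 20
python3 -m creep '[{"translation":[30,27,0],"roll":0,"gripper":75},{"translation":[60,54,0],"roll":0,"gripper":75},{"translation":[94,85,0],"roll":0,"gripper":75},{"translation":[94,85,0],"roll":0,"gripper":75},{"translation":[94,85,0],"roll":0,"gripper":75}]' 20
python3 -m creep '[{"translation":[0,0,0],"roll":0,"gripper":75},{"translation":[0,0,0],"roll":0,"gripper":75},{"translation":[0,0,0],"roll":0,"gripper":75}]' 20
python3 - <<'E'
from h import *
im=viewer.camera("wrist");cv2.imwrite("pics/w12.png",im)
print(tool([.5829,.0104,.064]))
h=cv2.cvtColor(im,cv2.COLOR_BGR2HSV)
for p,zz in [((.679,.009),.059),((.583,.0105),.022)]:
    q=proj("wrist",ferm(zz)(p));l,t=np.floor(q.min(0)).astype(int);w,hh=np.ceil(q.max(0)).astype(int)-[l,t]
    m=biggest((h[...,1]>80)&(h[...,0]<35)&(h[...,0]>16),[max(l,0),max(t,0),w,hh]);x,c=fit("wrist",m,ferm(zz),p);print(zz,x,c,tool([*x,.064]))
E
```

```text
time: 26.43
position: [0.5644, 0.3371, 0.0532]
tool_rot: [0.924, -0.383, 0.0, -0.0]
ft_force: [-0.3, -0.4, 0.6]
grip_width: 0.0559
grip_force: 0.0
time: 26.85
position: [0.5661, 0.3378, 0.2099]
tool_rot: [0.924, -0.383, 0.003, -0.003]
ft_force: [0.5, 0.3, 0.4]
grip_width: 0.0581
grip_force: 0.0
time: 27.27
position: [0.5757, 0.1352, 0.205]
tool_rot: [0.924, -0.382, 0.0, -0.0]
ft_force: [0.4, 0.4, -0.2]
grip_width: 0.0743
grip_force: 0.0
time: 27.68
position: [0.5829, 0.0073, 0.2049]
tool_rot: [0.923, -0.385, 0.0, -0.0]
ft_force: [1.3, 0.7, 0.2]
grip_width: 0.075
grip_force: 0.0
time: 27.93
position: [0.5822, 0.0119, 0.2046]
tool_rot: [0.924, -0.382, -0.0, -0.0]
ft_force: [0.2, -0.4, -0.1]
grip_width: 0.0749
grip_force: 0.0
[  1.6   0.6 140.5]
0.059 [0.68021266 0.00799049] 0.02543406607666554 [ 72.3 -66.3 140.5]
0.022 [0.58387206 0.00940139] 0.020923917866079833 [  3.    0.7 140.5]
```

```bash
python3 -m creep '[{"translation":[1.5,0.5,40],"roll":0,"gripper":75},{"translation":[1.5,0.5,80],"roll":0,"gripper":75},{"translation":[1.5,0.5,120],"roll":0,"gripper":75},{"translation":[1.5,0.5,140],"roll":0,"gripper":75},{"translation":[1.5,0.5,140],"roll":0,"gripper":75}]' 20
python3 -m creep '[{"translation":[0,0,0],"roll":0,"gripper":75},{"translation":[0,0,0],"roll":0,"gripper":40},{"translation":[0,0,0],"roll":0,"gripper":40},{"translation":[0,0,0],"roll":0,"gripper":40},{"translation":[0,0,0],"roll":0,"gripper":40}]' 20
python3 -m creep '[{"translation":[0,0,0],"roll":0,"gripper":40},{"translation":[0,0,0],"roll":0,"gripper":40},{"translation":[0,0,-30],"roll":0,"gripper":40},{"translation":[0,0,-60],"roll":0,"gripper":40},{"translation":[0,0,-90],"roll":0,"gripper":40}]' 20
python3 -m creep '[{"translation":[0,0,-30],"roll":0,"gripper":40},{"translation":[-20,-12,-50],"roll":0,"gripper":40},{"translation":[-52,-33,-50],"roll":0,"gripper":40},{"translation":[-84,-54,-50],"roll":0,"gripper":40},{"translation":[-116,-73,-50],"roll":0,"gripper":40}]' 20
python3 -m creep '[{"translation":[-32,-20,0],"roll":0,"gripper":40},{"translation":[-64,-40,0],"roll":0,"gripper":40},{"translation":[-90,-57,0],"roll":0,"gripper":40},{"translation":[-106,-66,0],"roll":0,"gripper":40},{"translation":[-106,-66,0],"roll":0,"gripper":40}]' 20
python3 - <<'E'
from h import *
print(tool([.5249,.265,.053]))
im=viewer.camera("wrist");cv2.imwrite("pics/w13.png",im)
print(viewer.recognise("wrist","ferrule_1"))
E
```

```text
time: 28.4
position: [0.5793, 0.0107, 0.0598]
tool_rot: [0.924, -0.382, -0.005, 0.001]
ft_force: [-0.0, -0.3, -1.5]
grip_width: 0.0745
grip_force: 0.0
time: 28.82
position: [0.5842, 0.0087, 0.0663]
tool_rot: [0.924, -0.383, 0.002, -0.0]
ft_force: [0.3, -0.2, 1.2]
grip_width: 0.0562
grip_force: 0.0
time: 29.23
position: [0.5823, 0.0088, 0.1547]
tool_rot: [0.924, -0.383, -0.001, 0.0]
ft_force: [0.8, -0.1, -1.6]
grip_width: 0.046
grip_force: 20.0
time: 29.65
position: [0.5523, 0.1434, 0.205]
tool_rot: [0.924, -0.383, 0.0, -0.0]
ft_force: [0.1, 0.3, -1.9]
grip_width: 0.0462
grip_force: 20.0
time: 30.07
position: [0.5222, 0.2677, 0.2041]
tool_rot: [0.925, -0.381, -0.001, -0.0]
ft_force: [0.0, -0.0, -3.1]
grip_width: 0.0462
grip_force: 20.0
[  4.1  -0.  151.1]
[{'bbox': [195.1, 219.2, 60.2, 65.1], 'p': 0.93}, {'bbox': [261.3, 243.4, 108.6, 137.1], 'p': 0.6}]
```

View pics/w13.png

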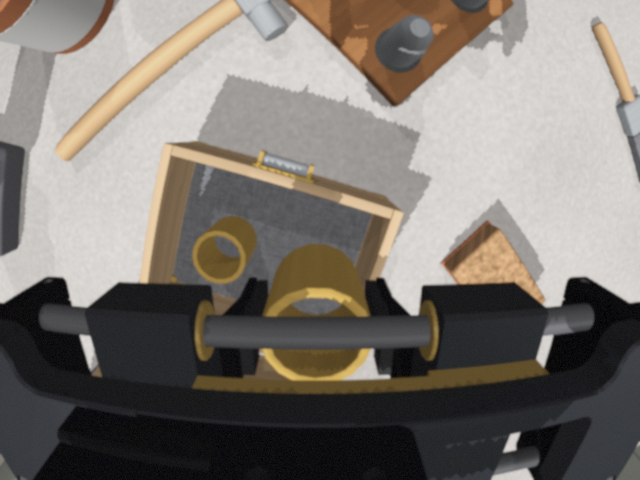

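```bash
python3 -c "
from h import *
P=[at('wrist',*p,.078) for p in[(167,143),(402,212)]];print(P,np.linalg.norm(P[0]-P[1]))
P=[at('wrist',*p,.065) for p in[(262,155),(310,172)]];print(P)
print(ferm(0) and at('wrist',219,257,.068))"
python3 -m creep '[{"translation":[4,0,25],"roll":0,"gripper":40},{"translation":[4,0,60],"roll":0,"gripper":40},{"translation":[4,0,95],"roll":0,"gripper":40},{"translation":[4,0,120],"roll":0,"gripper":40},{"translation":[4,0,120],"roll":0,"gripper":40}]' 20
python3 -m creep '[{"translation":[0,0,10],"roll":0,"gripper":40},{"translation":[0,0,20],"roll":0,"gripper":40},{"translation":[0,0,31],"roll":0,"gripper":40},{"translation":[0,0,31],"roll":0,"gripper":40},{"translation":[0,0,31],"roll":0,"gripper":40}]' 20
```

```text
[array([0.65772309, 0.28948528, 0.078     ]), array([0.49435957, 0.20223271, 0.078     ])] 0.18520434577315267
[array([0.59818897, 0.24775839, 0.065     ]), array([0.56300224, 0.23142103, 0.065     ])]
[0.56771177 0.33092559 0.068     ]
time: 30.58
position: [0.5237, 0.2583, 0.0793]
tool_rot: [0.923, -0.384, -0.005, 0.004]
ft_force: [-2.1, -1.3, -2.4]
grip_width: 0.046
grip_force: 20.0
time: 31.0
position: [0.5273, 0.2611, 0.0537]
tool_rot: [0.924, -0.383, 0.0, 0.0]
ft_force: [0.6, 0.4, -2.2]
grip_width: 0.0463
grip_force: 20.0
```

```bash
python3 -m creep '[{"translation":[0,0,2],"roll":0,"gripper":56},{"translation":[0,0,2],"roll":0,"gripper":56},{"translation":[0,0,2],"roll":0,"gripper":56},{"translation":[0,0,2],"roll":0,"gripper":56},{"translation":[0,0,2],"roll":0,"gripper":56}]' 20
python3 -m creep '[{"translation":[0,0,-30],"roll":0,"gripper":56},{"translation":[0,0,-65],"roll":0,"gripper":56},{"translation":[0,0,-100],"roll":0,"gripper":56},{"translation":[0,0,-135],"roll":0,"gripper":56},{"translation":[0,0,-175],"roll":0,"gripper":75}]' 20
python3 -c "
from h import *
print(tool([.679,.009,.23]))"
```

```text
time: 31.42
position: [0.5276, 0.2614, 0.0521]
tool_rot: [0.924, -0.383, 0.0, -0.0]
ft_force: [0.3, 1.1, 0.2]
grip_width: 0.0557
grip_force: 0.0
time: 31.83
position: [0.5263, 0.2609, 0.2276]
tool_rot: [0.924, -0.383, -0.001, 0.001]
ft_force: [0.4, -0.9, -0.8]
grip_width: 0.0579
grip_force: 0.0
[286.1  70.2  -2.6]
```

```bash
python3 -m creep '[{"translation":[38,9,0],"roll":0,"gripper":75},{"translation":[76,19,0],"roll":0,"gripper":75},{"translation":[114,28,0],"roll":0,"gripper":75},{"translation":[152,37,0],"roll":0,"gripper":75},{"translation":[190,47,0],"roll":0,"gripper":75}]' 20
python3 -m creep '[{"translation":[38,9,0],"roll":0,"gripper":75},{"translation":[70,17,0],"roll":0,"gripper":75},{"translation":[96,23,0],"roll":0,"gripper":75},{"translation":[96,23,0],"roll":0,"gripper":75},{"translation":[96,23,0],"roll":0,"gripper":75}]' 20
python3 -m creep '[{"translation":[0,0,0],"roll":0,"gripper":75},{"translation":[0,0,0],"roll":0,"gripper":75},{"translation":[0,0,0],"roll":0,"gripper":75}]' 20
python3 - <<'E'
from h import *
im=viewer.camera("wrist");cv2.imwrite("pics/w14.png",im)
print(tool([.679,.0092,.101]))
h=cv2.cvtColor(im,cv2.COLOR_BGR2HSV)
for p,zz in [((.679,.009),.059)]:
    q=proj("wrist",ferm(zz)(p));l,t=np.floor(q.min(0)).astype(int);w,hh=np.ceil(q.max(0)).astype(int)-[l,t]
    m=biggest((h[...,1]>80)&(h[...,0]<35)&(h[...,0]>16),[max(l,0),max(t,0),w,hh]);x,c=fit("wrist",m,ferm(zz),p);print(zz,x,c,tool([*x,.101]))
for t in ["canister","cover"]:
  for c in ["wrist","top"]:
    if c=="top" and t=="canister": cv2.imwrite("pics/top1.png",viewer.camera("top"))
    print(c,t,[(np.round(r["bbox"]).astype(int).tolist(),round(r["p"],2)) for r in viewer.recognise(c,t)])
E
```

```text
time: 32.25
position: [0.6291, 0.0923, 0.2271]
tool_rot: [0.924, -0.382, 0.0, -0.0]
ft_force: [0.9, 0.5, -0.8]
grip_width: 0.0745
grip_force: 0.0
time: 32.67
position: [0.6804, 0.0078, 0.2263]
tool_rot: [0.923, -0.384, -0.0, -0.0]
ft_force: [-0.3, 0.5, 0.1]
grip_width: 0.0748
grip_force: 0.0
time: 32.92
position: [0.6793, 0.011, 0.2267]
tool_rot: [0.924, -0.382, -0.0, -0.0]
ft_force: [-0.1, -0.1, -0.1]
grip_width: 0.0752
grip_force: 0.0
[  1.    1.5 125.7]
0.059 [0.68221078 0.00856483] 0.04756130210876108 [  3.7  -0.3 125.7]
wrist canister [([610, 70, 30, 117], 0.76), ([284, 200, 62, 74], 0.68), ([207, 160, 226, 218], 0.48)]
top canister [([445, 254, 80, 71], 0.57), ([88, 233, 78, 87], 0.26)]
wrist cover [([437, 36, 130, 160], 0.57)]
top cover [([165, 233, 26, 20], 0.73), ([368, 190, 70, 70], 0.57)]
```

```bash
python3 -m creep '[{"translation":[2,0.7,40],"roll":0,"gripper":75},{"translation":[2,0.7,80],"roll":0,"gripper":75},{"translation":[2,0.7,115],"roll":0,"gripper":75},{"translation":[2,0.7,125.5],"roll":0,"gripper":75},{"translation":[2,0.7,125.5],"roll":0,"gripper":75}]' 20
python3 -m creep '[{"translation":[0,0,0],"roll":0,"gripper":75},{"translation":[0,0,0],"roll":0,"gripper":40},{"translation":[0,0,0],"roll":0,"gripper":40},{"translation":[0,0,0],"roll":0,"gripper":40},{"translation":[0,0,0],"roll":0,"gripper":40}]' 20
python3 -m creep '[{"translation":[0,0,0],"roll":0,"gripper":40},{"translation":[0,0,0],"roll":0,"gripper":40},{"translation":[0,0,-30],"roll":0,"gripper":40},{"translation":[0,0,-60],"roll":0,"gripper":40},{"translation":[0,0,-90],"roll":0,"gripper":40}]' 20
python3 -m creep '[{"translation":[0,0,-30],"roll":0,"gripper":40},{"translation":[6,20,-50],"roll":0,"gripper":40},{"translation":[15,55,-50],"roll":0,"gripper":40},{"translation":[25,92,-50],"roll":0,"gripper":40},{"translation":[36,130,-50],"roll":0,"gripper":40}]' 20
python3 -m creep '[{"translation":[10,38,0],"roll":0,"gripper":40},{"translation":[21,76,0],"roll":0,"gripper":40},{"translation":[31,114,0],"roll":0,"gripper":40},{"translation":[42,152,0],"roll":0,"gripper":40},{"translation":[52,188,0],"roll":0,"gripper":40}]' 20
python3 -m creep '[{"translation":[10,38,0],"roll":0,"gripper":40},{"translation":[21,76,0],"roll":0,"gripper":40},{"translation":[21,80,0],"roll":0,"gripper":40},{"translation":[21,80,0],"roll":0,"gripper":40},{"translation":[21,80,0],"roll":0,"gripper":40}]' 20
python3 -m creep '[{"translation":[0,0,0],"roll":0,"gripper":40},{"translation":[0,0,0],"roll":0,"gripper":40},{"translation":[0,0,0],"roll":0,"gripper":40}]' 20
python3 - <<'E'
from h import *
im=viewer.camera("wrist");cv2.imwrite("pics/w15.png",im)
s=telemetry.get_obs();print(s["position"],s["q"])
E
```

```text
time: 33.63
position: [0.6783, 0.008, 0.0973]
tool_rot: [0.924, -0.383, -0.004, 0.001]
ft_force: [-0.3, 0.0, 0.3]
grip_width: 0.0751
grip_force: 0.0
time: 34.05
position: [0.6819, 0.0075, 0.1029]
tool_rot: [0.924, -0.383, 0.002, -0.0]
ft_force: [0.4, -0.6, 0.9]
grip_width: 0.0559
grip_force: 0.0
time: 34.47
position: [0.6799, 0.0077, 0.1906]
tool_rot: [0.924, -0.383, -0.002, 0.0]
ft_force: [-0.2, 0.7, -3.0]
grip_width: 0.0454
grip_force: 19.9
time: 34.88
position: [0.6134, -0.11, 0.2411]
tool_rot: [0.924, -0.382, -0.0, 0.0]
ft_force: [-0.2, -0.1, -2.7]
grip_width: 0.0457
grip_force: 19.9
time: 35.3
position: [0.5166, -0.2809, 0.2406]
tool_rot: [0.924, -0.383, -0.001, -0.0]
ft_force: [0.7, -0.2, -2.2]
grip_width: 0.0457
grip_force: 19.9
time: 35.72
position: [0.4761, -0.3505, 0.2405]
tool_rot: [0.924, -0.383, -0.001, -0.001]
ft_force: [0.5, -0.0, -1.7]
grip_width: 0.0458
grip_force: 19.9
time: 35.97
position: [0.4774, -0.3495, 0.241]
tool_rot: [0.924, -0.382, -0.0, -0.0]
ft_force: [0.6, -0.2, -2.2]
grip_width: 0.0456
grip_force: 19.9
[ 0.47737485 -0.34967332  0.2410376 ] [-8.20966324e-01  4.83135615e-01  1.51895219e+00  1.45180580e-04
  1.13972002e+00  1.53287718e+00]
```

View pics/w15.png

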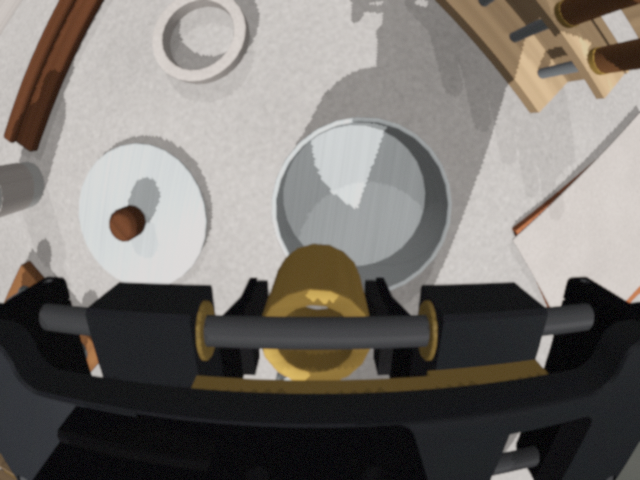

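```bash
python3 - <<'E'
from h import *
from scipy.optimize import least_squares
def cc(pts,z,r):
    W=np.array([at("wrist",*p,z)[:2] for p in pts]);x=least_squares(lambda c:np.hypot(*(W-c).T)-r,W.mean(0));return x.x.round(4),(x.fun*1000).round(1)
c=cc([(273.5,203),(451,205),(362,118.5),(302,140),(425,143),(440,250),(280,235)],.076,.079);print("canister",c,tool([*c[0],.05]))
im=cv2.imread("pics/w15.png");h=cv2.cvtColor(im,cv2.COLOR_BGR2HSV)
# cover flange: bright, via fit
m=biggest((h[...,2]>185)&(h[...,1]<22)&(h[...,0]>60),[76,140,136,150]);print(m.sum())
fl=lambda x:np.vstack([circ(.083,.008,80),circ(.083,.012,80)])+[x[0],x[1],0]
x,c2=fit("wrist",m,fl,(.616,-.204));print("flange",x,c2,tool([*x,.03]))
k=biggest((h[...,0]<15)&(h[...,1]>90),[105,200,45,45]);print(k.sum())
kn=lambda x:np.vstack([circ(.018,.024),circ(.018,.052)])+[x[0],x[1],0]
x,c2=fit("wrist",k,kn,(.616,-.204));print("knob",x,c2)
u=np.argwhere(m).min(0),np.argwhere(m).max(0);print(u)
E
```

```text
canister (array([ 0.4592, -0.3904]), array([-1. , -1.9, -0.9,  1. , -1.2, -1. , -3.3])) [ 15.9  41.7 191. ]
8196
flange [ 0.62287902 -0.20671542] 0.21769028286275283 [   2.3 -203.9  211.1]
853
knob [ 0.61878444 -0.20576397] 0.276153412873163
(array([144,  79]), array([278, 201]))
```

```bash
python3 -m creep '[{"translation":[16,40,0],"roll":0,"gripper":40},{"translation":[16,40,30],"roll":0,"gripper":40},{"translation":[16,40,65],"roll":0,"gripper":40},{"translation":[16,40,100],"roll":0,"gripper":40},{"translation":[16,40,100],"roll":0,"gripper":40}]' 20
python3 -m creep '[{"translation":[0,0,30],"roll":0,"gripper":40},{"translation":[0,0,60],"roll":0,"gripper":40},{"translation":[0,0,80],"roll":0,"gripper":40},{"translation":[0,0,88],"roll":0,"gripper":40},{"translation":[0,0,88],"roll":0,"gripper":40}]' 20
python3 -m creep '[{"translation":[0,0,2],"roll":0,"gripper":40},{"translation":[0,0,2],"roll":0,"gripper":60},{"translation":[0,0,2],"roll":0,"gripper":60},{"translation":[0,0,2],"roll":0,"gripper":60},{"translation":[0,0,2],"roll":0,"gripper":60}]' 20
python3 -m creep '[{"translation":[0,0,-30],"roll":0,"gripper":60},{"translation":[0,0,-65],"roll":0,"gripper":60},{"translation":[0,0,-100],"roll":0,"gripper":60},{"translation":[0,0,-140],"roll":0,"gripper":60},{"translation":[0,0,-160],"roll":0,"gripper":75}]' 20
python3 -c "
from h import *
print(tool([.617,-.205,.21]))"
```

```text
time: 36.43
position: [0.4566, -0.3862, 0.1344]
tool_rot: [0.924, -0.382, -0.007, -0.004]
ft_force: [-0.9, 1.9, -2.9]
grip_width: 0.0455
grip_force: 19.9
time: 36.85
position: [0.4598, -0.3898, 0.0524]
tool_rot: [0.924, -0.382, -0.001, -0.001]
ft_force: [-0.0, -0.0, -3.0]
grip_width: 0.0457
grip_force: 19.9
time: 37.27
position: [0.4603, -0.3913, 0.0525]
tool_rot: [0.924, -0.383, 0.001, 0.001]
ft_force: [0.8, 0.5, -0.5]
grip_width: 0.0587
grip_force: 0.0
time: 37.68
position: [0.4611, -0.3922, 0.2166]
tool_rot: [0.924, -0.383, 0.004, 0.002]
ft_force: [0.2, -0.6, 1.1]
grip_width: 0.0625
grip_force: 0.0
[ -22.2 -242.6    6.2]
```

```bash
python3 -m creep '[{"translation":[-4,-39,-20],"roll":0,"gripper":75},{"translation":[-8,-78,-20],"roll":0,"gripper":75},{"translation":[-12,-117,-20],"roll":0,"gripper":75},{"translation":[-16,-156,-20],"roll":0,"gripper":75},{"translation":[-19,-194,-20],"roll":0,"gripper":75}]' 20
python3 -m creep '[{"translation":[-3,-35,0],"roll":0,"gripper":75},{"translation":[-3,-48,0],"roll":0,"gripper":75},{"translation":[-3,-48,0],"roll":0,"gripper":75},{"translation":[-3,-48,0],"roll":0,"gripper":75},{"translation":[-3,-48,0],"roll":0,"gripper":75}]' 20
python3 -m creep '[{"translation":[0,0,0],"roll":0,"gripper":75},{"translation":[0,0,0],"roll":0,"gripper":75},{"translation":[0,0,0],"roll":0,"gripper":75}]' 20
cat >> h.py <<'E'
from scipy.optimize import least_squares
def cc(pts,z,r,cam="wrist"):
    W=np.array([at(cam,*p,z)[:2] for p in pts]);x=least_squares(lambda c:np.hypot(*(W-c).T)-r,W.mean(0),loss="soft_l1",f_scale=.002);return x.x.round(4),(x.fun*1000).round(1)
E
python3 - <<'E'
from h import *
im=viewer.camera("wrist");cv2.imwrite("pics/w16.png",im)
s=telemetry.get_obs();print(s["position"])
h=cv2.cvtColor(im,cv2.COLOR_BGR2HSV)
q=proj("wrist",np.vstack([circ(.018,.024),circ(.018,.052)])+[.617,-.205,0]);l,t=q.min(0);r,b=q.max(0);print(l,t,r,b)
k=biggest((h[...,0]<20)&(h[...,1]>70),[int(l)-10,int(t)-10,int(r-l)+20,int(b-t)+20]);u=np.argwhere(k);print(k.sum(),u.min(0),u.max(0))
for zz in (.024,.03): 
  kn=lambda x:np.vstack([circ(.018,zz),circ(.018,.050)])+[x[0],x[1],0]
  x,c2=fit("wrist",k,kn,(.617,-.205));print("knob",x,c2,tool([*x,.036]))
E
```

```text
time: 38.1
position: [0.5842, -0.2383, 0.2322]
tool_rot: [0.924, -0.383, 0.001, 0.0]
ft_force: [-0.0, -0.4, -0.1]
grip_width: 0.0745
grip_force: 0.0
time: 38.52
position: [0.6143, -0.205, 0.2311]
tool_rot: [0.924, -0.383, -0.0, 0.0]
ft_force: [0.2, -0.0, 0.0]
grip_width: 0.0747
grip_force: 0.0
time: 38.77
position: [0.6145, -0.2052, 0.2311]
tool_rot: [0.924, -0.384, -0.0, 0.0]
ft_force: [-0.1, -0.3, 0.4]
grip_width: 0.0749
grip_force: 0.0
[ 0.61463576 -0.20495382  0.2311083 ]
294.04224149260875 198.73031538983747 334.4914078162854 243.1495942744022
1094 [200 298] [238 333]
knob [ 0.6189637  -0.20778344] 0.190312346396175 [  5.1  -1.1 195.1]
knob [ 0.61666731 -0.20779648] 0.17165714285714284 [  3.5   0.5 195.1]
```

View pics/w16.png

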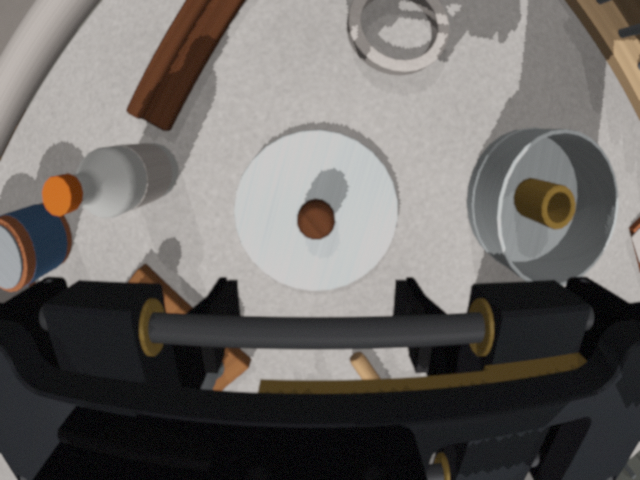

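```bash
python3 - <<'E'
from h import *
c=cc([(235.5,212),(398.5,212),(316,129.5),(317,291),(258,152),(375,152)],.012,.083);print("flange",c,tool([*c[0],.036]))
x=at("wrist",315.5,218,.050);print("knobtop",x,tool([*x[:2],.036]))
# canister from here
c=cc([(469.5,195),(616.5,200),(545,127.5),(495,148),(600,150),(525,279),(585,270)],.076,.079);print("canister",c)
E
```

```text
flange (array([ 0.6164, -0.2078]), array([-1. , -0.7, -0.4,  0.5,  0.9,  0.5])) [  3.3   0.7 195.1]
knobtop [ 0.6195656  -0.20912953  0.05      ] [  6.5  -0.6 195.1]
canister (array([ 0.4697, -0.3853]), array([19.9,  5.1, -1.8, 12.3, -0.5, -2.7,  3.5]))
```

```bash
python3 -m creep '[{"translation":[3.3,-0.9,40],"roll":0,"gripper":75},{"translation":[3.3,-0.9,80],"roll":0,"gripper":75},{"translation":[3.3,-0.9,120],"roll":0,"gripper":75},{"translation":[3.3,-0.9,160],"roll":0,"gripper":70},{"translation":[3.3,-0.9,170],"roll":0,"gripper":70}]' 20
python3 -m creep '[{"translation":[0,0,10],"roll":0,"gripper":70},{"translation":[0,0,20],"roll":0,"gripper":70},{"translation":[0,0,25.5],"roll":0,"gripper":70},{"translation":[0,0,25.5],"roll":0,"gripper":70},{"translation":[0,0,25.5],"roll":0,"gripper":70}]' 20
python3 -m creep '[{"translation":[0,0,0],"roll":0,"gripper":30},{"translation":[0,0,0],"roll":0,"gripper":30},{"translation":[0,0,0],"roll":0,"gripper":30},{"translation":[0,0,0],"roll":0,"gripper":30},{"translation":[0,0,0],"roll":0,"gripper":30}]' 30
python3 -m creep '[{"translation":[0,0,0],"roll":0,"gripper":30},{"translation":[0,0,0],"roll":0,"gripper":30},{"translation":[0,0,0],"roll":0,"gripper":30},{"translation":[0,0,0],"roll":0,"gripper":30},{"translation":[0,0,0],"roll":0,"gripper":30}]' 30
```

```text
time: 39.23
position: [0.6137, -0.204, 0.0546]
tool_rot: [0.924, -0.383, -0.006, -0.001]
ft_force: [-1.1, 0.7, -0.9]
grip_width: 0.0715
grip_force: 0.0
time: 39.65
position: [0.6192, -0.2061, 0.0371]
tool_rot: [0.924, -0.383, 0.001, 0.0]
ft_force: [-0.4, 0.4, 0.6]
grip_width: 0.07
grip_force: 0.0
time: 40.07
position: [0.6184, -0.2056, 0.0359]
tool_rot: [0.924, -0.383, 0.0, 0.0]
ft_force: [0.3, -0.4, 0.4]
grip_width: 0.0447
grip_force: 0.0
time: 40.48
position: [0.618, -0.2058, 0.0357]
tool_rot: [0.924, -0.383, -0.0, 0.0]
ft_force: [-1.6, -1.6, 2.3]
grip_width: 0.0351
grip_force: 30.0
```

```bash
python3 -m creep '[{"translation":[0,0,-15],"roll":0,"gripper":30},{"translation":[0,0,-40],"roll":0,"gripper":30},{"translation":[0,0,-75],"roll":0,"gripper":30},{"translation":[0,0,-110],"roll":0,"gripper":30},{"translation":[0,0,-130],"roll":0,"gripper":30}]' 30
python3 -m creep '[{"translation":[0,0,-10],"roll":0,"gripper":30},{"translation":[0,0,-10],"roll":0,"gripper":30},{"translation":[0,0,-10],"roll":0,"gripper":30}]' 30
python3 - <<'E'
from h import *
print(tool([.4603,-.3893,.16]))
im=viewer.camera("wrist");cv2.imwrite("pics/w17.png",im)
i15=cv2.imread("pics/w15.png")
E
```

```text
time: 40.9
position: [0.6197, -0.2058, 0.1686]
tool_rot: [0.924, -0.383, 0.002, -0.0]
ft_force: [1.7, 0.1, -1.9]
grip_width: 0.0351
grip_force: 30.0
time: 41.15
position: [0.6177, -0.2051, 0.1746]
tool_rot: [0.924, -0.383, -0.001, -0.0]
ft_force: [-1.0, 0.3, -2.4]
grip_width: 0.0352
grip_force: 30.0
[ 19.  241.5  14.6]
```

```bash
python3 -m creep '[{"translation":[3,35,0],"roll":0,"gripper":30},{"translation":[6,72,0],"roll":0,"gripper":30},{"translation":[9,110,0],"roll":0,"gripper":30},{"translation":[12,148,0],"roll":0,"gripper":30},{"translation":[15,186,0],"roll":0,"gripper":30}]' 30
python3 -m creep '[{"translation":[2,30,0],"roll":0,"gripper":30},{"translation":[4,55,0],"roll":0,"gripper":30},{"translation":[4,55,15],"roll":0,"gripper":30},{"translation":[4,55,25],"roll":0,"gripper":30},{"translation":[4,55,25],"roll":0,"gripper":30}]' 30
python3 -m creep '[{"translation":[0,0,0],"roll":0,"gripper":30},{"translation":[0,0,0],"roll":0,"gripper":30},{"translation":[0,0,0],"roll":0,"gripper":30}]' 30
python3 - <<'E'
from h import *
im=viewer.camera("wrist");cv2.imwrite("pics/w18.png",im)
print(tool([.4603,-.3893,.114]))
E
```

```text
time: 41.62
position: [0.4951, -0.3475, 0.1728]
tool_rot: [0.924, -0.382, -0.002, -0.001]
ft_force: [-0.3, 0.3, -1.9]
grip_width: 0.0353
grip_force: 30.0
time: 42.03
position: [0.459, -0.387, 0.1461]
tool_rot: [0.924, -0.383, -0.004, -0.003]
ft_force: [-0.2, 0.3, -2.3]
grip_width: 0.0354
grip_force: 30.0
time: 42.28
position: [0.4621, -0.3888, 0.1506]
tool_rot: [0.924, -0.382, 0.0, 0.0]
ft_force: [0.7, -0.3, -1.7]
grip_width: 0.0354
grip_force: 30.0
[-1.   1.5 36.9]
```

View pics/w18.png

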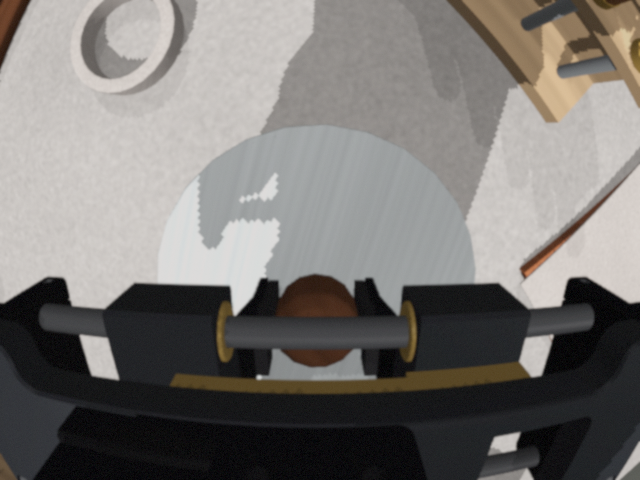

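```bash
python3 - <<'E'
from h import *
s=telemetry.get_obs();z=s["position"][2]-.0237
c=cc([(158,262),(475,262),(316,124.5),(220,156),(412,156),(178,205),(455,205)],z,.083);print("flange",c,tool([*c[0],z]))
E
python3 -m creep '[{"translation":[-1,1.5,15],"roll":0,"gripper":30},{"translation":[-1,1.5,30],"roll":0,"gripper":30},{"translation":[-1,1.5,36],"roll":0,"gripper":30},{"translation":[-1,1.5,36],"roll":0,"gripper":30},{"translation":[-1,1.5,36],"roll":0,"gripper":30}]' 30
python3 -m creep '[{"translation":[0,0,1],"roll":0,"gripper":30},{"translation":[0,0,3],"roll":0,"gripper":30},{"translation":[0,0,4],"roll":0,"gripper":30},{"translation":[0,0,4],"roll":0,"gripper":30},{"translation":[0,0,4],"roll":0,"gripper":30}]' 30
```

```text
flange (array([ 0.4608, -0.3879]), array([-0.5, -0.4,  1.1,  0.3,  0.1, -1.1, -1. ])) [-1.7  0.2 23.7]
time: 42.75
position: [0.4598, -0.3896, 0.1148]
tool_rot: [0.924, -0.382, 0.0, -0.0]
ft_force: [-0.1, -0.8, -2.7]
grip_width: 0.0354
grip_force: 30.0
time: 43.17
position: [0.4596, -0.3899, 0.1108]
tool_rot: [0.924, -0.383, 0.0, 0.0]
ft_force: [0.7, 1.0, -2.1]
grip_width: 0.0352
grip_force: 30.0
```

```bash
python3 -m creep '[{"translation":[0.5,0.5,2],"roll":0,"gripper":30},{"translation":[0.5,0.5,4],"roll":0,"gripper":30},{"translation":[0.5,0.5,6],"roll":0,"gripper":30},{"translation":[0.5,0.5,6],"roll":0,"gripper":30},{"translation":[0.5,0.5,6],"roll":0,"gripper":30}]' 30
```

```text
time: 43.58
position: [0.4594, -0.3904, 0.1042]
tool_rot: [0.924, -0.383, -0.0, -0.0]
ft_force: [0.5, 0.2, -2.0]
grip_width: 0.0354
grip_force: 30.0
```

```bash
python3 -m creep '[{"translation":[0,0,0.5],"roll":0,"gripper":30},{"translation":[0,0,0.5],"roll":0,"gripper":60},{"translation":[0,0,0.5],"roll":0,"gripper":60},{"translation":[0,0,0.5],"roll":0,"gripper":60},{"translation":[0,0,0.5],"roll":0,"gripper":60}]' 30
python3 -m creep '[{"translation":[0,0,0],"roll":0,"gripper":70},{"translation":[0,0,0],"roll":0,"gripper":70},{"translation":[0,0,-20],"roll":0,"gripper":70},{"translation":[0,0,-55],"roll":0,"gripper":70},{"translation":[0,0,-90],"roll":0,"gripper":70}]' 30
python3 -m creep '[{"translation":[0,0,-30],"roll":0,"gripper":70},{"translation":[0,0,-60],"roll":0,"gripper":70},{"translation":[0,0,-60],"roll":0,"gripper":70},{"translation":[0,0,-60],"roll":0,"gripper":70},{"translation":[0,0,-60],"roll":0,"gripper":70}]' 30
python3 - <<'E'
from h import *
im=viewer.camera("wrist");cv2.imwrite("pics/w19.png",im);cv2.imwrite("pics/top2.png",viewer.camera("top"))
s=telemetry.get_obs();print(s["position"],s["q"])
g=cv2.cvtColor(im,cv2.COLOR_BGR2GRAY).astype(int)
q=proj("wrist",circ(.083,.080,24)+[.4600,-.3905,0])
# radial edge search
p=[]
for a,b in zip(q,proj("wrist",circ(.093,.080,24)+[.4600,-.3905,0])):
    d=(b-a)/np.linalg.norm(b-a);t=np.arange(-10,11,.5);v=cv2.remap(cv2.GaussianBlur(g.astype(np.float32),(0,0),1),(a[0]+t*d[0]).astype(np.float32),(a[1]+t*d[1]).astype(np.float32),1).ravel()
    G=np.abs(np.gradient(v));k=G.argmax()
    if a[1]<275: p.append((a+t[k]*d,t[k],G[k]))
print([(round(float(t),1),round(float(k))) for _,t,k in p])
c=cc([x for x,t,k in p if k>3],.080,.083);print(c)
print(tool([.45,.47,.3]))
E
```

```text
time: 44.0
position: [0.4597, -0.3907, 0.1044]
tool_rot: [0.924, -0.383, 0.0, 0.0]
ft_force: [0.3, 0.2, 0.4]
grip_width: 0.0538
grip_force: 0.0
time: 44.42
position: [0.4587, -0.3896, 0.1937]
tool_rot: [0.924, -0.383, -0.002, -0.001]
ft_force: [-0.3, -0.7, -0.2]
grip_width: 0.0696
grip_force: 0.0
time: 44.83
position: [0.4591, -0.39, 0.2537]
tool_rot: [0.924, -0.383, -0.0, -0.0]
ft_force: [-0.5, 1.0, 0.2]
grip_width: 0.07
grip_force: 0.0
[ 0.45875479 -0.38960531  0.25237625] [-8.89557560e-01  4.85567854e-01  1.47819459e+00  5.31886290e-06
  1.18142888e+00  1.46645779e+00]
[(-3.0, 3), (-2.5, 3), (-2.0, 2), (-2.0, 2), (-1.5, 2), (10.5, 3), (0.0, 4), (10.5, 4), (-0.5, 3), (-1.0, 2), (-2.0, 2), (-2.5, 2), (-2.0, 2), (-2.0, 10), (-2.5, 9), (-2.5, 10), (-2.5, 9)]
(array([ 0.4571, -0.391 ]), array([-2.9,  7.4, -0.6, -0.4,  0.2,  0.5]))
[-614.1 -601.8  -45.2]
```

```bash
python3 - <<'E'
from h import *
np.set_printoptions(precision=3,suppress=True)
def tri(a,b):
    (c1,d1),(c2,d2)=ray("top",*a),ray("scene",*b);A=np.c_[d1,-d2];t=np.linalg.lstsq(A,c2-c1,rcond=None)[0]
    p,q=c1+t[0]*d1,c2+t[1]*d2;return (p+q)/2,np.linalg.norm(p-q)
print("lid low-x",tri((133,315),(549,323)));print("lid hi-x",tri((88,232),(520,443)))
for a in[(103,303),(78,305),(98,232),(75,232)]:
    for b in [(585,432),(598,452)]: print(a,b,*tri(a,b))
for n,b in (("front L",(418,315)),("front R",(381,405)),("hingeL",(497,350)),("hingeR",(463,445))): print(n,at("scene",*b,.078))
im=viewer.camera("scene");cv2.imwrite("pics/scene1.png",im)
cv2.imwrite("pics/v.png",np.hstack([cv2.resize(im[290:480,360:640],(448,304)),cv2.resize(cv2.imread("pics/top2.png")[190:330,20:240],(352,224))[:224].copy() if 0 else cv2.copyMakeBorder(cv2.resize(cv2.imread("pics/top2.png")[190:330,20:240],(352,224)),0,80,0,0,0)]))
E
```

```text
lid low-x (array([0.41 , 0.359, 0.224]), np.float64(0.0077040972271541575))
lid hi-x (array([0.572, 0.45 , 0.228]), np.float64(0.0024303739665454435))
(103, 303) (585, 432) [0.412 0.51  0.066] 0.03685137175656383
(103, 303) (598, 452) [0.405 0.54  0.028] 0.05943426937807553
(78, 305) (585, 432) [0.422 0.52  0.113] 0.00883708839743249
(78, 305) (598, 452) [0.413 0.552 0.071] 0.010707309038718985
(98, 232) (585, 432) [0.554 0.437 0.299] 0.08302374784909304
(98, 232) (598, 452) [0.554 0.454 0.285] 0.09965383054269839
(75, 232) (585, 432) [0.557 0.449 0.32 ] 0.0483170690740686
(75, 232) (598, 452) [0.556 0.467 0.303] 0.06354829379370484
front L [0.499 0.214 0.078]
front R [0.658 0.301 0.078]
hingeL [0.425 0.345 0.078]
hingeR [0.587 0.424 0.078]
```

View pics/v.png

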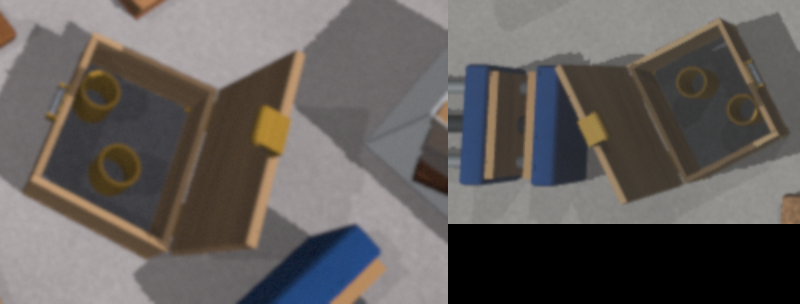

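```bash
python3 -m creep '[{"translation":[-28,-28,-30],"roll":-7,"gripper":0},{"translation":[-56,-57,-48],"roll":-14,"gripper":0},{"translation":[-84,-85,-48],"roll":-21,"gripper":0},{"translation":[-112,-114,-48],"roll":-28,"gripper":0},{"translation":[-140,-143,-48],"roll":-35,"gripper":0}]' 10
python3 -m creep '[{"translation":[-6,-40,0],"roll":-7,"gripper":0},{"translation":[-13,-81,0],"roll":-14,"gripper":0},{"translation":[-20,-121,0],"roll":-21,"gripper":0},{"translation":[-26,-162,0],"roll":-28,"gripper":0},{"translation":[-33,-202,0],"roll":-35,"gripper":0}]' 10
python3 -m creep '[{"translation":[18,-37,0],"roll":-2,"gripper":0},{"translation":[36,-74,0],"roll":-5,"gripper":0},{"translation":[54,-111,0],"roll":-5,"gripper":0},{"translation":[72,-148,0],"roll":-5,"gripper":0},{"translation":[89,-184,0],"roll":-5,"gripper":0}]' 10
python3 -c "
from h import *
print(tool([.469,.4346,.30]),telemetry.get_obs()['q'])"
```

```text
time: 45.4
position: [0.461, -0.1934, 0.3014]
tool_rot: [0.996, -0.085, -0.0, -0.0]
ft_force: [1.1, 1.4, -0.5]
grip_width: 0.0443
grip_force: 0.0
time: 45.82
position: [0.4633, 0.0116, 0.301]
tool_rot: [0.976, 0.219, -0.001, -0.001]
ft_force: [0.1, -0.7, 0.2]
grip_width: 0.0113
grip_force: 0.0
time: 46.23
position: [0.4661, 0.216, 0.3009]
tool_rot: [0.966, 0.259, -0.001, -0.0]
ft_force: [0.6, -0.8, -0.4]
grip_width: 0.0002
grip_force: 0.0
[ 111.9 -187.8    0.8] [ 2.16271784e-01  3.07161177e-01  1.63153997e+00 -3.12483448e-05
  1.20519213e+00  1.26304886e+00]
```

```bash
python3 -m creep '[{"translation":[22,-38,0],"roll":0,"gripper":0},{"translation":[44,-75,0],"roll":0,"gripper":0},{"translation":[67,-113,0],"roll":0,"gripper":0},{"translation":[90,-150,0],"roll":0,"gripper":0},{"translation":[112,-188,0],"roll":0,"gripper":0}]' 10
python3 -m creep '[{"translation":[0,0,0],"roll":0,"gripper":0},{"translation":[0,0,20],"roll":0,"gripper":0},{"translation":[0,0,50],"roll":0,"gripper":0},{"translation":[0,0,85],"roll":0,"gripper":0},{"translation":[0,0,85],"roll":0,"gripper":0}]' 10
python3 -m creep '[{"translation":[0,10,-2],"roll":0,"gripper":0},{"translation":[0,20,-5],"roll":0,"gripper":0},{"translation":[0,30,-7],"roll":0,"gripper":0},{"translation":[0,40,-7],"roll":0,"gripper":0},{"translation":[0,40,-7],"roll":0,"gripper":0}]' 10
python3 -c "
from h import *
s=telemetry.get_obs();print(s['position'],s['ft_force'])
ex=np.array([.870,.492]);ey=np.array([-.492,.870]);d=np.array(s['position'][:2])-[.501,.378];print(d@ex,-d@ey)
cv2.imwrite('pics/scene2.png',viewer.camera('scene'))
print(viewer.recognise('scene','case_lid'))"
```

```text
time: 46.65
position: [0.4691, 0.4242, 0.3004]
tool_rot: [0.966, 0.259, -0.001, 0.001]
ft_force: [0.7, 0.6, 0.1]
grip_width: 0.0005
grip_force: 0.0
time: 47.07
position: [0.4651, 0.419, 0.2089]
tool_rot: [0.966, 0.259, -0.008, 0.003]
ft_force: [-0.8, -0.2, -0.5]
grip_width: 0.0006
grip_force: 0.0
time: 47.48
position: [0.4923, 0.3859, 0.2265]
tool_rot: [0.966, 0.258, 0.002, 0.0]
ft_force: [-1.1, -0.5, 0.3]
grip_width: 0.0004
grip_force: 0.0
[0.4923455  0.38591968 0.22648118] [-1.05063196 -0.47290863  0.33719184]
-0.003632931697860904 -0.011148139692537971
[{'bbox': [466.4, 309.7, 64.6, 138.7], 'p': 0.8}, {'bbox': [257.0, 252.5, 113.3, 104.6], 'p': 0.2}]
```

```bash
python3 -m creep '[{"translation":[0,12,2],"roll":0,"gripper":0},{"translation":[0,24,5],"roll":0,"gripper":0},{"translation":[0,36,10],"roll":0,"gripper":0},{"translation":[0,48,16],"roll":0,"gripper":0},{"translation":[0,60,23],"roll":0,"gripper":0}]' 10
python3 -m creep '[{"translation":[0,10,7],"roll":0,"gripper":0},{"translation":[0,18,15],"roll":0,"gripper":0},{"translation":[0,27,24],"roll":0,"gripper":0},{"translation":[0,35,34],"roll":0,"gripper":0},{"translation":[0,42,43],"roll":0,"gripper":0}]' 10
python3 -m creep '[{"translation":[0,4,6],"roll":0,"gripper":0},{"translation":[0,8,12],"roll":0,"gripper":0},{"translation":[0,12,18],"roll":0,"gripper":0},{"translation":[0,16,24],"roll":0,"gripper":0},{"translation":[0,16,24],"roll":0,"gripper":0}]' 10
python3 -c "
from h import *
s=telemetry.get_obs();print(s['position'],s['ft_force'])
ex=np.array([.870,.492]);ey=np.array([-.492,.870]);d=np.array(s['position'][:2])-[.501,.378];print(d@ex,-d@ey)
cv2.imwrite('pics/scene3.png',viewer.camera('scene'))
print(viewer.recognise('scene','case_lid'),viewer.recognise('scene','case'))"
```

```text
time: 48.0
position: [0.5207, 0.3343, 0.2006]
tool_rot: [0.966, 0.259, 0.0, 0.0]
ft_force: [-1.3, 1.7, 3.7]
grip_width: 0.0004
grip_force: 1.2
time: 48.42
position: [0.5408, 0.2984, 0.1565]
tool_rot: [0.966, 0.259, -0.001, -0.0]
ft_force: [-0.2, 0.7, 0.4]
grip_width: 0.0004
grip_force: 0.7
time: 48.83
position: [0.5487, 0.2847, 0.1326]
tool_rot: [0.966, 0.259, -0.001, 0.0]
ft_force: [0.1, 0.1, -0.6]
grip_width: 0.0002
grip_force: 0.0
[0.54868832 0.28467772 0.13263092] [ 0.0782054   0.14942614 -0.59254818]
-0.004425722802105044 0.10465303958735306
[{'bbox': [388.0, 302.6, 97.4, 142.5], 'p': 0.94}, {'bbox': [167.4, 153.7, 43.9, 33.6], 'p': 0.16}] [{'bbox': [375.3, 304.2, 106.5, 145.4], 'p': 0.98}]
```

```bash
python3 -m creep '[{"translation":[0,10,4],"roll":0,"gripper":0},{"translation":[0,20,8],"roll":0,"gripper":0},{"translation":[0,20,13],"roll":0,"gripper":0},{"translation":[0,20,15],"roll":0,"gripper":0},{"translation":[0,20,15],"roll":0,"gripper":0}]' 10
python3 -m creep '[{"translation":[0,0,2],"roll":0,"gripper":0},{"translation":[0,0,4],"roll":0,"gripper":0},{"translation":[0,0,6],"roll":0,"gripper":0},{"translation":[0,0,6],"roll":0,"gripper":0},{"translation":[0,0,6],"roll":0,"gripper":0}]' 10
python3 -m creep '[{"translation":[0,0,1],"roll":0,"gripper":0},{"translation":[0,0,2],"roll":0,"gripper":0},{"translation":[0,0,3],"roll":0,"gripper":0},{"translation":[0,0,3],"roll":0,"gripper":0},{"translation":[0,0,3],"roll":0,"gripper":0}]' 10
```

```text
time: 49.4
position: [0.5598, 0.2671, 0.1193]
tool_rot: [0.966, 0.259, 0.001, 0.001]
ft_force: [0.8, -1.5, 2.1]
grip_width: 0.0005
grip_force: 0.9
time: 49.82
position: [0.5601, 0.2668, 0.1151]
tool_rot: [0.966, 0.259, 0.001, 0.001]
ft_force: [-0.6, -6.3, 12.4]
grip_width: 0.0002
grip_force: 5.6
time: 50.23
position: [0.5596, 0.2678, 0.1104]
tool_rot: [0.966, 0.259, 0.001, 0.0]
ft_force: [1.5, -0.6, 2.8]
grip_width: 0.0008
grip_force: 1.4
```

```bash
python3 -m creep '[{"translation":[0,0,1],"roll":0,"gripper":0},{"translation":[0,0,2],"roll":0,"gripper":0},{"translation":[0,0,3],"roll":0,"gripper":0},{"translation":[0,0,3],"roll":0,"gripper":0},{"translation":[0,0,3],"roll":0,"gripper":0}]' 10
python3 -m creep '[{"translation":[0,0,-20],"roll":0,"gripper":0},{"translation":[0,0,-60],"roll":0,"gripper":0},{"translation":[0,0,-100],"roll":0,"gripper":0},{"translation":[0,0,-100],"roll":0,"gripper":0},{"translation":[-50,0,-120],"roll":0,"gripper":0}]' 10
python3 -m creep '[{"translation":[-60,0,-60],"roll":0,"gripper":0},{"translation":[-60,0,-60],"roll":0,"gripper":0},{"translation":[-60,0,-60],"roll":0,"gripper":0},{"translation":[-60,0,-60],"roll":0,"gripper":0},{"translation":[-60,0,-60],"roll":0,"gripper":0}]' 10
python3 - <<'E'
from h import *
a=viewer.camera("scene");b=viewer.camera("top");cv2.imwrite("pics/sc4.png",a);cv2.imwrite("pics/top4.png",b)
L=cv2.resize(a[290:450,350:510],(400,400))
T=cv2.resize(a[80:200,220:360],(380,326));T=cv2.copyMakeBorder(T,0,74,0,0,0)
cv2.imwrite("pics/fin.png",np.hstack([L,T]))
E
```

```text
time: 50.65
position: [0.5586, 0.2685, 0.1078]
tool_rot: [0.966, 0.259, -0.0, -0.0]
ft_force: [-0.3, -0.8, 7.9]
grip_width: 0.0004
grip_force: 4.2
time: 51.07
position: [0.5307, 0.2513, 0.2211]
tool_rot: [0.966, 0.259, 0.003, -0.001]
ft_force: [0.9, -1.6, -0.5]
grip_width: 0.0005
grip_force: 0.0
time: 51.48
position: [0.4734, 0.2192, 0.282]
tool_rot: [0.966, 0.259, 0.0, -0.0]
ft_force: [0.5, 0.0, 0.7]
grip_width: 0.0004
grip_force: 0.0
```

View pics/fin.png

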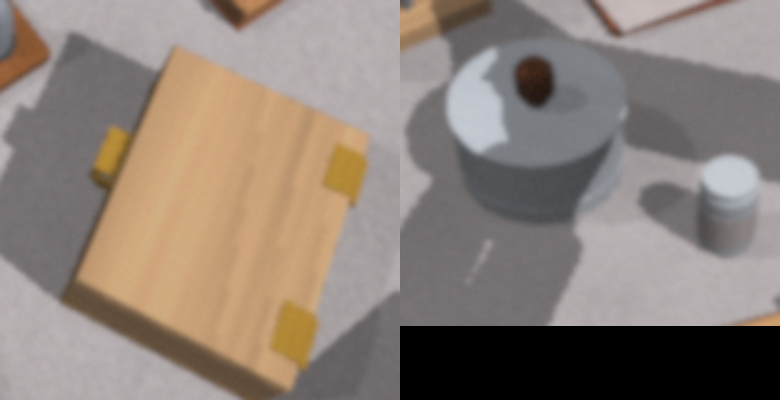

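```bash
python3 - <<'E'
from h import *
for z in(.076,.080,.088):
    q=proj("scene",circ(.083,z)+[.4600,-.3905,0]);print(z,q.min(0).round(1),q.max(0).round(1))
E
```

```text
0.076 [236.2  95.1] [302.9 142.4]
0.08 [235.9  93.8] [302.9 141.2]
0.088 [235.5  91.3] [302.9 138.8]
```

```bash
python3 -c "
from rig import hand_in
print(hand_in())"
```

```text
the job is handed in; nothing more can be done
None
```

I gauged all three ferrules present, put the two full-bore ones in the case and the tight one in the canister, snapped the lid shut, seated the cover level, and handed the job in; `hand_in()` returned no verdict.

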